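Change over the screwdriver bench for the next batch

ROBOT

A 6-joint arm with a two-finger parallel gripper is mounted at the origin on the work surface. World frame = base frame: x ahead of the robot, y to its left, z up, the work surface at z = 0. Lengths are in m, angles in rad, forces in N, time in s.
With the tool pointing down it reaches from about 0.35 to 0.975 m from the base axis. Payload 4.9 kg.
Tool frame: the origin (TCP) lies midway between the tips of the shut fingers; the grasp point (between the pads) lies 19 mm behind it; z points along the fingers, y is the line along which they close (so a half turn about z gives the same grasp; the last joint's range is limited). The gripper opens to 85 mm and grips with 20 to 120 N. Pads are 22 mm wide; open, the fingers measure 114 mm over their backs; the gripper's body (76 mm by 85 mm) begins 54 mm behind the grasp point. The pads swing forward as they close: fully open they stand 13 mm farther back than shut.
Start: joints at [-1.371, 0.053, 1.613, -0, 1.476, -0.119], TCP at [0.196, -0.593, 0.231] pointing down, gripper open.
Joint ranges: [-3.01, 3.01], [-1.01, 2.22], [0.06, 2.58], [-1.02, 4.17], [0.09, 2.62], [-3.14, 3.14]. Speed limits (rad/s): [2.57, 2.57, 3.14, 3.14, 3.14, 3.14].

INTERFACE

Orientations are given as a unit quaternion [w, x, y, z].
In Python, from plant import state, grab_frame, camera_info, job_done, spot_in, masks_of, pinpoint gives the robot as it stands.
- The arm moves only by the shell command python3 -m handwheel 'ROWS' [OPENING]. ROWS is JSON, a list that holds one entry, the list of rows, each a list of 6 numbers: the shift along the world's x, y, z in m, then the turn, a rotation vector about the world's x, y, z in degrees. In form: [[[tx, ty, tz, ax, ay, az], ...]]. A call has 1 to 20 rows; each row shifts and turns the commanded pose from where the row before left it; what a row does not reach is not made up. A row lasts 1/12 s, in which the tool goes at most 41.7 mm and 7.16 degrees, less where a joint would pass 70% of its speed; a pose out of reach is approached as far as the arm can. A call is refused whole if a number of a shift passes 0.0417 or a number of a turn 7.16, either way. A call with a gripper value outside its range is refused whole. OPENING is the opening, from 0 (shut) to 1 (fully open), set as the call begins (- or left out, the last holds). The fingers move at their own pace and stop on an object; the grip force is fixed at half the most. Time passes only in rows, so rows that do not move let the fingers close. It gives the time, the measured TCP pose, the force, the opening and the grip force at its end, in the units of the state.
- state(): the state, without advancing time (a new reading comes with each control period).
- grab_frame(name): name is "scene" or "top" or "wrist"; returns (picture, depth): 400x640x3 uint8, blue, green, red; 400x640 float32, m along the optical axis (not along the pixel's ray), 0 where there is no reading.
- camera_info(name): a dict with "fx", "fy", "cx", "cy" (pixels), "T" (4x4, takes a point from camera to world coordinates). Camera axes: x right, y up, looking along -z (the intrinsics and any distortion apply to the point x, -y, -z); pixel columns grow to the right and rows downward; lengths in m; the calibration is good to about 2 mm. A picture is of the moment at which its call begins: read the wrist's pose just before it. camera_info takes no time and is no camera call; for the wrist camera it gives the pose at the moment of the call.
- job_done(): hands the job in; it is judged then, once.
Trained networks look in the newest picture that a camera, given by its name, has taken for a name from the list of things; names that differ only in an ending like _2 or _b are one class to them, and where a whole thing is asked for, a point or a joint stands for the part that bears it (a point fixed in the world has none). Each returns a list of dicts, best first, with "conf" (0 to 1); they miss things now and then, are a little off and sometimes report something else, mostly with a low value. They report only what shows in the picture. A call takes as long as a camera call.
- spot_in(camera, thing): "box" ([left, top, width, height] in pixels, round what is visible of it).
- masks_of(camera, thing): "region" (400x640 bool, what is visible of it) and "box" ([left, top, width, height] in pixels, round what is visible of it).
- pinpoint(camera, thing): "position" ([column, row] in pixels: a listed point, or the origin of a listed thing).
The state is a dict: "time": time; "joint_pos": joint angles; "joint_vel": joint speeds; "joint_efforts": joint torques, N m; "tool_pos": TCP position; "tool_rot": TCP orientation; "contact_force": force on the tool from outside, world axes, zero at the start; "ft_torque": the same for the moment, N m; "gripper_width": opening from 0.0 (shut) to 1.0 (fully open); "grasp_force": force on a finger pad.
Only numpy, scipy, OpenCV 4.12 (cv2) and the standard library are available. Lean on these libraries where they do the work, as an engineer would, in place of code of your own. Each camera call takes 0.05 s, during which the arm holds its last target. There are 200 camera calls.

TASK

The batch is finished; make the bench ready for the next one. First of all put the electric screwdriver's toggle from forward to its centre off position and leave it there; only then turn the preset dial until 7 stands in the middle of the window, clear the empty orange screw cups into one straight nested stack standing in the blue tray, each pushed fully home, and set the open tin of new screws in the middle of the round black mat without tipping it. Leave the other things on the bench where they are.

Things in the scene. Friction and masses are not known exactly. Their poses are not given: they have to be found in the camera images.
- toggle (a joint): three-position switch lever (rad): 0 = upright = off, +0.36 = leaning along the console's +x, away from the robot (forward; it starts so), -0.36 = towards the robot (reverse). It snaps: within about 0.18 rad of upright it falls into the centre by itself, beyond that it jumps to the nearer end; about 3 N at the tip moves it
- toggle_pivot (a point): the point on the console's faceplate (72 mm above the bench) on which the lever turns; fixed to the console; x is the direction in which the lever leans for forward
- toggle_tip (a point): rounded end of the steel bat lever, 42 mm from the pivot along the lever; the lever is 7 mm thick at 12 mm and 10 mm thick at 34 mm from the pivot, with a nut 18 mm across and 5 mm high at its foot
- dial (a joint): angle of the preset dial (rad), 0 to 5.65 with stops, growing clockwise as seen from above; the number n (0 to 9) stands in the middle of the window at n x 0.628; stays where it is left (0.04 N m of friction)
- dial_grip (a point): on the dial's axis, 26 mm above the faceplate; turns with the dial. Black bar knob: 44 mm long along this point's x, 14 mm thick along its y, from a round skirt (46 mm across, 8 mm high) up to 36 mm above the faceplate. A white line marks the bar's +x end; it points at the window when the dial reads 0
- window (a point): centre of the small window in the faceplate, 30 mm by 26 mm with a white frame, 44 mm from the dial's axis along the console's +x, in which one number of the white disc shows (upright for someone at the robot's place)
- console: teal screwdriver controller box with dark faceplate, 190 (x) by 210 (y) by 72 mm high, fixed; origin at the centre of its underside, +x away from the robot; dial axis at (-20, 42) mm, toggle at (-5, -66) mm
- tray: shallow blue return tray, fixed, 180 (x) by 160 (y) by 22 mm high, walls and floor 5 mm; origin at the centre of its underside
- cup1: empty round orange cup, open on top; origin at the centre of its underside, z up its axis. 58 mm tall: foot 42 mm across below, 48 mm at 28 mm up, then a shoulder and an upright collar 60 mm across from 29 to 58 mm (mouth 54 mm inside). 42 to 84 g. Nested: foot inside the lower collar, shoulder on its rim, 29 mm higher than the lower cup. 3 to 5 of the five are present (absent: None), standing on the bench
- cup2: empty round orange cup, open on top; origin at the centre of its underside, z up its axis. 58 mm tall: foot 42 mm across below, 48 mm at 28 mm up, then a shoulder and an upright collar 60 mm across from 29 to 58 mm (mouth 54 mm inside). 42 to 84 g. Nested: foot inside the lower collar, shoulder on its rim, 29 mm higher than the lower cup. 3 to 5 of the five are present (absent: None), standing on the bench
- cup3: empty round orange cup, open on top; origin at the centre of its underside, z up its axis. 58 mm tall: foot 42 mm across below, 48 mm at 28 mm up, then a shoulder and an upright collar 60 mm across from 29 to 58 mm (mouth 54 mm inside). 42 to 84 g. Nested: foot inside the lower collar, shoulder on its rim, 29 mm higher than the lower cup. 3 to 5 of the five are present (absent: None), standing on the bench
- cup4: empty round orange cup, open on top; origin at the centre of its underside, z up its axis. 58 mm tall: foot 42 mm across below, 48 mm at 28 mm up, then a shoulder and an upright collar 60 mm across from 29 to 58 mm (mouth 54 mm inside). 42 to 84 g. Nested: foot inside the lower collar, shoulder on its rim, 29 mm higher than the lower cup. 3 to 5 of the five are present (absent: None), standing on the bench
- cup5: empty round orange cup, open on top; origin at the centre of its underside, z up its axis. 58 mm tall: foot 42 mm across below, 48 mm at 28 mm up, then a shoulder and an upright collar 60 mm across from 29 to 58 mm (mouth 54 mm inside). 42 to 84 g. Nested: foot inside the lower collar, shoulder on its rim, 29 mm higher than the lower cup. 3 to 5 of the five are present (absent: None), standing on the bench
- screw_tin: open square grey tin, 58 x 58 x 32 mm high, upright sides, full of steel screws up to 28 mm (300 g in all); origin at the centre of its underside, x and y square to its sides
- mat: round black rubber mat, fixed, 80 mm across, 3 mm thick; origin at the centre of its underside
- screwdriver: red-handled screwdriver lying on the bench among the cups, 170 mm long, under 30 mm high; leave it where it is
- tape: yellow roll of tape lying flat, 90 mm across, 19 mm high; leave it where it is
- carton: small cardboard box, 70 x 100 x 45 mm; leave it where it is
- oiler: small white bottle with red cap, 36 mm across, 75 mm tall; leave it where it is

How it is judged:
On the way:
1. the toggle rests at off, in the centre (value of joint toggle between -0.08 and 0.08 rad), for 0.3 s.
At the end, for the whole second after the job is handed in: toggle within 0.08 rad of upright; dial within 0.15 rad of 7 (4.40); tin upright on the mat within 20 mm of its middle; all empty cups upright, at rest, in one stack on the tray floor within 75 mm of its centre, each 25 to 33 mm above and within 5 mm of the axis of the cup it sits in (all of step 1 and value of joint dial between 4.24823 and 4.54823 rad and angle between each of cup1, cup2, cup3, cup4, cup5, screw_tin's own z axis and vertical below 0.08 rad and horizontal distance between each of cup1, cup2, cup3, cup4, cup5 and tray below 0.075 m and linear speed of each of cup1, cup2, cup3, cup4, cup5, screw_tin below 0.02 m/s and (z of cup1 in the frame of tray below 0.009 m or (horizontal distance between cup1 and cup2 below 0.005 m and z of cup1 in the frame of cup2 between 0.025 and 0.033 m) or (horizontal distance between cup1 and cup3 below 0.005 m and z of cup1 in the frame of cup3 between 0.025 and 0.033 m) or (horizontal distance between cup1 and cup4 below 0.005 m and z of cup1 in the frame of cup4 between 0.025 and 0.033 m) or (horizontal distance between cup1 and cup5 below 0.005 m and z of cup1 in the frame of cup5 between 0.025 and 0.033 m)) and horizontal distance between cup1 and cup2 below 0.012 m and horizontal distance between each of cup1, cup2 and cup3 below 0.012 m and horizontal distance between each of cup1, cup2, cup3 and cup4 below 0.012 m and horizontal distance between each of cup1, cup2, cup3, cup4 and cup5 below 0.012 m and (z of cup2 in the frame of tray below 0.009 m or (horizontal distance between cup2 and cup1 below 0.005 m and z of cup2 in the frame of cup1 between 0.025 and 0.033 m) or (horizontal distance between cup2 and cup3 below 0.005 m and z of cup2 in the frame of cup3 between 0.025 and 0.033 m) or (horizontal distance between cup2 and cup4 below 0.005 m and z of cup2 in the frame of cup4 between 0.025 and 0.033 m) or (horizontal distance between cup2 and cup5 below 0.005 m and z of cup2 in the frame of cup5 between 0.025 and 0.033 m)) and (z of cup3 in the frame of tray below 0.009 m or (horizontal distance between cup3 and cup1 below 0.005 m and z of cup3 in the frame of cup1 between 0.025 and 0.033 m) or (horizontal distance between cup3 and cup2 below 0.005 m and z of cup3 in the frame of cup2 between 0.025 and 0.033 m) or (horizontal distance between cup3 and cup4 below 0.005 m and z of cup3 in the frame of cup4 between 0.025 and 0.033 m) or (horizontal distance between cup3 and cup5 below 0.005 m and z of cup3 in the frame of cup5 between 0.025 and 0.033 m)) and (z of cup4 in the frame of tray below 0.009 m or (horizontal distance between cup4 and cup1 below 0.005 m and z of cup4 in the frame of cup1 between 0.025 and 0.033 m) or (horizontal distance between cup4 and cup2 below 0.005 m and z of cup4 in the frame of cup2 between 0.025 and 0.033 m) or (horizontal distance between cup4 and cup3 below 0.005 m and z of cup4 in the frame of cup3 between 0.025 and 0.033 m) or (horizontal distance between cup4 and cup5 below 0.005 m and z of cup4 in the frame of cup5 between 0.025 and 0.033 m)) and (z of cup5 in the frame of tray below 0.009 m or (horizontal distance between cup5 and cup1 below 0.005 m and z of cup5 in the frame of cup1 between 0.025 and 0.033 m) or (horizontal distance between cup5 and cup2 below 0.005 m and z of cup5 in the frame of cup2 between 0.025 and 0.033 m) or (horizontal distance between cup5 and cup3 below 0.005 m and z of cup5 in the frame of cup3 between 0.025 and 0.033 m) or (horizontal distance between cup5 and cup4 below 0.005 m and z of cup5 in the frame of cup4 between 0.025 and 0.033 m)) and horizontal distance between screw_tin and mat below 0.02 m and z of screw_tin in the frame of mat below 0.009 m); the robot touches nothing.
It fails at once if a cup, the tin or the dial is handled while the driver is not switched off ((value of joint toggle above 0.2 rad or value of joint toggle below -0.2 rad) and (contact force between the fingers and cup1 above 0.5 N or contact force between the fingers and cup2 above 0.5 N or contact force between the fingers and cup3 above 0.5 N or contact force between the fingers and cup4 above 0.5 N or contact force between the fingers and cup5 above 0.5 N or contact force between the fingers and screw_tin above 0.5 N or contact force between the fingers and dial above 0.5 N)).
It fails at once if the tin of screws is tipped by more than 25 degrees (angle between screw_tin's own z axis and vertical above 0.44 rad).
It fails at once if another thing on the bench is pushed more than 6 cm away (distance of any of screwdriver, tape, carton, oiler from where it was at the start of the episode above 0.06 m).
Of cup1, cup2, cup3, cup4, cup5 only 3 to 5 are there at a start; the rules pass over those that are not, and their reading is None.
At some moment in a run one of screw_tin may be knocked a few centimetres aside while the robot is not near it.
It also fails if it takes over 210 s, if anything falls off the work surface, if the arm or the gripper's body presses on something with over 40 N, if the wrist force passes 120 N, or if a joint passes its speed limit or range.

## Working session

There is one attempt and no reset: what is moved stays moved. The work goes in short steps, Python scripts to look and compute and a shell command to move; the robot and the scene stay as the last step left them, time stands still between calls to the robot, and variables do not carry over. Pictures are saved under pics/ and viewed, at most 14 in all, crops included, and the job is handed in when it is done.

```bash
ls; mkdir -p pics
cat > h.py <<'E'
import numpy as np, cv2
from plant import *
def ray(cam,px,z,ci=None):
    """world point where pixel ray meets plane z"""
    c=ci or camera_info(cam); T=np.array(c["T"])
    d=T[:3,:3]@np.array([(px[0]-c["cx"])/c["fx"],-(px[1]-c["cy"])/c["fy"],-1.])
    o=T[:3,3]; return o+d*(z-o[2])/d[2]
def cloud(cam,depth):
    c=camera_info(cam);T=np.array(c["T"]);v,u=np.mgrid[0:400,0:640]
    P=np.stack([(u-c["cx"])/c["fx"]*depth,-(v-c["cy"])/c["fy"]*depth,-depth],-1)
    return P@T[:3,:3].T+T[:3,3]
E
python3 - <<'E'
from h import *
print(camera_info("top"));print(camera_info("scene"))
for c in("top","scene"):
    im,d=grab_frame(c);cv2.imwrite(f"pics/{c}0.png",im);np.save(f"{c}0.npy",d)
    P=cloud(c,d)
    for t in ["console","tray","cup1","screw_tin","mat","screwdriver","tape","carton","oiler"]:
        for m in masks_of(c,t):
            if m["conf"]<.3: continue
            r=m["region"]&(d>0);q=P[r]
            if len(q): print(c,t,round(m["conf"],2),m["box"],np.median(q,0).round(3),q.min(0).round(3),q.max(0).round(3))
    for t in ["toggle_pivot","toggle_tip","dial_grip","window","tray","mat","screw_tin","cup1"]:
        z={"toggle_pivot":.072,"toggle_tip":.111,"dial_grip":.098,"window":.072}.get(t,0)
        for p in pinpoint(c,t):
            if p["conf"]>.3: print(c,t,round(p["conf"],2),p["position"],ray(c,p["position"],z).round(3))
print(state())
E
```

```text
pics
{'fx': 432.63279208205984, 'fy': 432.63279208205984, 'cx': 318.4089285180241, 'cy': 193.42568826166476, 'T': array([[-0.00420532,  0.99133022, -0.13132671,  0.49068814],
       [-0.99998151, -0.00359187,  0.00490773, -0.01281059],
       [ 0.00439347,  0.13134491,  0.99132699,  1.12504365],
       [ 0.        ,  0.        ,  0.        ,  1.        ]])}
{'fx': 409.627411628292, 'fy': 409.627411628292, 'cx': 318.729452980028, 'cy': 200.16107667787676, 'T': array([[ 0.87559921, -0.39910192,  0.2721097 ,  0.9069118 ],
       [ 0.48297325,  0.71410439, -0.50674624, -0.54352298],
       [ 0.00792867,  0.57512832,  0.81802479,  0.96676866],
       [ 0.        ,  0.        ,  0.        ,  1.        ]])}
top console 0.88 [389.8, 184.0, 99.2, 98.3] [ 0.534 -0.307  0.073] [ 0.417 -0.455 -0.005] [ 0.659 -0.19   0.115]
top tray 0.76 [144.2, 227.3, 78.6, 86.3] [0.446 0.325 0.007] [ 0.341  0.224 -0.004] [0.553 0.424 0.034]
top tray 0.39 [390.5, 157.8, 17.4, 15.4] [ 0.71  -0.222  0.051] [ 0.697 -0.253  0.002] [ 0.731 -0.21   0.08 ]
top cup1 0.79 [279.2, 175.0, 23.5, 27.0] [0.652 0.051 0.025] [0
[... 3915 characters left out ...]
8, 'joint_pos': array([-1.37097726e+00,  5.26548533e-02,  1.61292395e+00,  5.06179684e-05,
        1.47595443e+00, -1.18992177e-01]), 'joint_vel': array([ 0.00029979, -0.00113056,  0.00090342,  0.00035229, -0.00069631,
        0.00094762]), 'joint_efforts': array([-8.79022027e-04, -3.93668354e+01, -3.70451725e+01, -2.38923803e-04,
        4.50444350e-04,  5.83374202e-06]), 'tool_pos': array([ 0.19591432, -0.59348506,  0.23131727]), 'tool_rot': array([2.86686800e-05, 9.87322184e-01, 1.58729024e-01, 2.63751341e-05]), 'contact_force': array([ 0.15191226, -0.95802473,  0.56265574]), 'ft_torque': array([0.02398011, 0.0342596 , 0.00229083]), 'grasp_force': 0.0, 'gripper_width': 0.9991010269746791}
```

Run:
```python
from h import *
a=cv2.imread("pics/top0.png");b=cv2.imread("pics/scene0.png")
A=cv2.resize(a[110:330,130:500],(800,476));
B=cv2.resize(a[175:290,385:495],(380,397),interpolation=cv2.INTER_CUBIC);C=cv2.resize(b[230:360,155:290],(412,397),interpolation=cv2.INTER_CUBIC)
cv2.imwrite("pics/A.png",A);cv2.imwrite("pics/B.png",np.hstack([B,C]))
# console yaw: top face points
d=np.load("top0.npy");P=cloud("top",d);m=(abs(P[...,2]-.072)<.006)&(P[...,1]<-.15)&(P[...,0]<.68)
m=cv2.morphologyEx(m.astype('uint8'),cv2.MORPH_OPEN,np.ones((5,5)))>0
print(cv2.minAreaRect((P[m][:,:2]*1000).astype(np.float32)))
# tin
m=(abs(P[...,2]-.03)<.012)&(abs(P[...,1]+.095)<.06)&(abs(P[...,0]-.62)<.06)
print(cv2.minAreaRect((P[m][:,:2]*1000).astype(np.float32)))
# cups rims
for x,y in [(.645,.053),(.438,-.06),(.427,.06),(.617,.138)]:
    m=(P[...,2]>.048)&(np.hypot(P[...,0]-x,P[...,1]-y)<.05);q=P[m][:,:2]*1000
    print(cv2.minEnclosingCircle(q.astype(np.float32)),q.mean(0))
```

```text
((534.2500610351562, -312.810546875), (203.62255859375, 184.26390075683594), 76.972412109375)
((617.96728515625, -93.6732406616211), (58.01716613769531, 58.59213638305664), 31.1796817779541)
((647.3701782226562, 48.90776443481445), 30.060413360595703) [649.01472735  49.45514978]
((446.76849365234375, -59.274906158447266), 29.614316940307617) [445.36732582 -60.4747176 ]
((426.2618713378906, 59.009483337402344), 29.672283172607422) [424.02153208  59.96130779]
((615.421142578125, 137.22959899902344), 29.91164779663086) [615.75177246 138.57907812]
```

View pics/A.png

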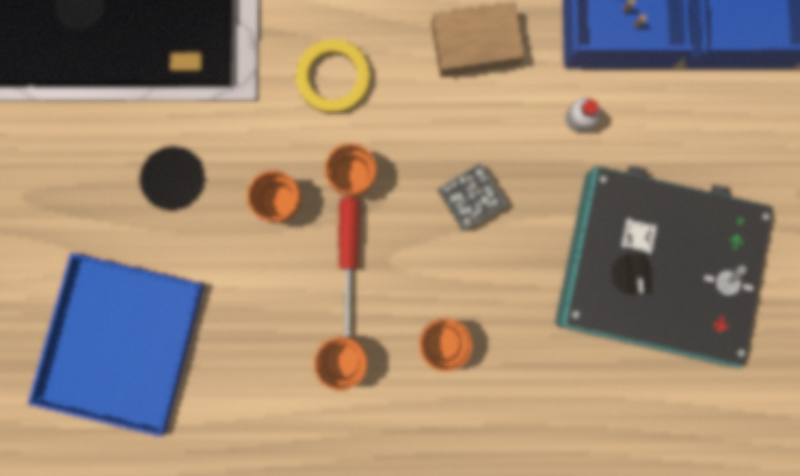

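View pics/B.png

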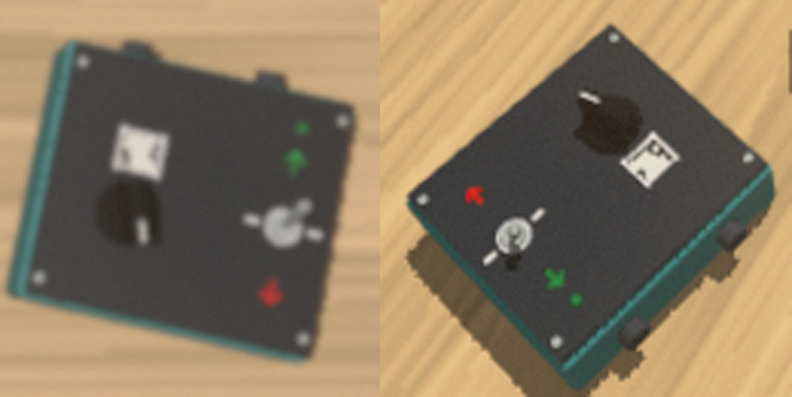

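```bash
python3 -m handwheel '[[[0.0318,0.0217,0,0,0,5.88],[0.0318,0.0217,0,0,0,5.88],[0.0318,0.0217,0,0,0,5.88],[0.0318,0.0217,0,0,0,5.88],[0.0318,0.0217,0,0,0,5.88],[0.0318,0.0217,0,0,0,5.88],[0.0318,0.0217,0,0,0,5.88],[0.0318,0.0217,0,0,0,5.88],[0.0318,0.0217,0,0,0,5.88],[0.0318,0.0217,0,0,0,5.88],[0,0,0,0,0,0],[0,0,0,0,0,0],[0,0,0,0,0,0]]]'
cat >> h.py <<'E'
from scipy.spatial.transform import Rotation as R
def tool():
    s=state();q=s["tool_rot"];r=R.from_quat([q[1],q[2],q[3],q[0]]).as_matrix()
    return np.round(s["tool_pos"],4),"yaw_y",round(float(np.degrees(np.arctan2(r[1,1],r[0,1]))),1),"tilt",np.round(r[:,2],3),"w",round(s["gripper_width"],3),"j",np.round(s["joint_pos"],2),"t",s["time"]
E
python3 - <<'E'
from h import *
print(tool())
im,d=grab_frame("wrist");cv2.imwrite("pics/w1.png",im);ci=camera_info("wrist")
for t,z in [("toggle_pivot",.072),("toggle_tip",.111),("dial_grip",.098),("window",.072)]:
    for p in pinpoint("wrist",t):
        if p["conf"]>.3: print(t,round(p["conf"],2),p["position"],ray("wrist",p["position"],z).round(4))
P=cloud("wrist",d);m=(P[...,2]>.09)&(P[...,2]<.125)&(d>0)
n,l,s,c=cv2.connectedComponentsWithStats(m.astype('uint8'))
for i in range(1,n):
    if s[i,4]>60:
        q=P[l==i];print(s[i],q.mean(0).round(3),q.min(0).round(3),q.max(0).round(3))
E
```

```text
time: 2.88
tool_pos: [0.5137, -0.3766, 0.2312]
tool_rot: [-0.0, 0.782, 0.623, -0.0]
contact_force: [-1.1, 0.8, -0.6]
gripper_width: 1.001
grasp_force: 0.0
(array([ 0.5137, -0.3766,  0.2312]), 'yaw_y', -13.0, 'tilt', array([-0.001, -0.   , -1.   ]), 'w', 1.001, 'j', array([-0.75,  0.08,  1.58, -0.  ,  1.48, -0.52]), 't', 2.8833)
toggle_pivot 0.66 [323.3, 184.7] [ 0.5137 -0.3825  0.072 ]
toggle_tip 0.69 [339.5, 193.2] [ 0.528  -0.3838  0.111 ]
dial_grip 0.84 [301.7, 65.6] [ 0.5204 -0.2723  0.098 ]
window 0.96 [352.3, 67.9] [ 0.5642 -0.2812  0.072 ]
[607   0  11  87 458] [ 0.778 -0.314  0.091] [ 0.775 -0.348  0.09 ] [ 0.782 -0.28   0.093]
[ 277   48   55   34 1103] [ 0.523 -0.273  0.107] [ 0.501 -0.281  0.09 ] [ 0.545 -0.264  0.111]
[601 109  13 132 652] [ 0.778 -0.43   0.091] [ 0.775 -0.498  0.09 ] [ 0.782 -0.368  0.093]
[325 184  18  15 162] [ 0.523 -0.382  0.106] [ 0.515 -0.388  0.09 ] [ 0.53  -0.378  0.113]
[598 257   9  98 467] [ 0.778 -0.576  0.091] [ 0.774 -0.644  0.09 ] [ 0.782 -0.517  0.092]
```

View pics/w1.png

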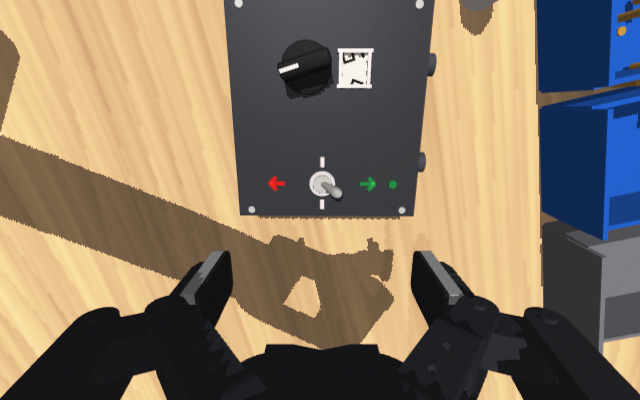

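The wrist picture shows the toggle pivot at (323,185) with its tip leaning right at (340,193), the dial at (303,66) with its line pointing left, and the window at (352,68). I'll lower the open fingers around the lever and close them.

```bash
python3 -m handwheel '[[[0,-0.003,-0.024,0,0,0],[0,0,-0.03,0,0,0],[0,0,-0.03,0,0,0],[0,0,-0.03,0,0,0],[0,0,-0.03,0,0,0],[0,0,0,0,0,0],[0,0,0,0,0,0]]]'
python3 -m handwheel '[[[0,0,0,0,0,0],[0,0,0,0,0,0],[0,0,0,0,0,0],[0,0,0,0,0,0],[0,0,0,0,0,0],[0,0,0,0,0,0],[0,0,0,0,0,0],[0,0,0,0,0,0],[0,0,0,0,0,0],[0,0,0,0,0,0]]]' 0.2
python3 -m handwheel '[[[0,0,0,0,0,0],[0,0,0,0,0,0],[0,0,0,0,0,0],[0,0,0,0,0,0]]]' 0.14
```

```text
time: 3.72
tool_pos: [0.5123, -0.3789, 0.0854]
tool_rot: [-0.002, 0.783, 0.623, -0.0]
contact_force: [0.5, 0.1, 0.9]
gripper_width: 1.003
grasp_force: 0.0
time: 4.55
tool_pos: [0.513, -0.3789, 0.0864]
tool_rot: [-0.001, 0.782, 0.623, -0.0]
contact_force: [-0.4, 0.5, 0.0]
gripper_width: 0.199
grasp_force: 0.0
time: 4.88
tool_pos: [0.5137, -0.3794, 0.087]
tool_rot: [-0.0, 0.782, 0.623, -0.0]
contact_force: [-0.6, -0.3, -0.7]
gripper_width: 0.143
grasp_force: 0.0
```

```bash
python3 -m handwheel '[[[0,0,0,0,0,0],[0,0,0,0,0,0],[0,0,0,0,0,0],[0,0,0,0,0,0],[0,0,0,0,0,0],[0,0,0.03,0,0,0],[0,0,0.03,0,0,0],[0,0,0.03,0,0,0],[0,0,0.03,0,0,0],[0,0,0.025,0,0,0],[0,0,0,0,0,0],[0,0,0,0,0,0]]]' 1
python3 - <<'E'
from h import *
print(tool())
im,d=grab_frame("wrist");cv2.imwrite("pics/w2.png",cv2.resize(im[0:230,210:450],(720,690))[:600])
for t,z in [("toggle_pivot",.072),("toggle_tip",.114),("dial_grip",.098),("window",.072)]:
    for p in pinpoint("wrist",t):
        if p["conf"]>.3: print(t,round(p["conf"],2),p["position"],ray("wrist",p["position"],z).round(4))
P=cloud("wrist",d);m=(P[...,2]>.085)&(P[...,2]<.125)&(d>0)&(P[...,0]<.6)
n,l,s,c=cv2.connectedComponentsWithStats(m.astype('uint8'))
for i in range(1,n):
    if s[i,4]>60:
        q=P[l==i];print(s[i],q.mean(0).round(3),q.min(0).round(3),q.max(0).round(3),cv2.minAreaRect((q[q[:,2]>.1][:,:2]*1000).astype(np.float32)))
E
```

```text
time: 5.88
tool_pos: [0.5147, -0.3803, 0.2349]
tool_rot: [0.002, 0.782, 0.623, 0.0]
contact_force: [0.1, 0.3, -0.1]
gripper_width: 0.995
grasp_force: 0.0
(array([ 0.5147, -0.3803,  0.2349]), 'yaw_y', -12.9, 'tilt', array([ 0.003, -0.003, -1.   ]), 'w', 0.995, 'j', array([-0.75,  0.08,  1.58, -0.  ,  1.48, -0.53]), 't', 5.8833)
toggle_pivot 0.84 [321.1, 178.3] [ 0.5133 -0.3768  0.072 ]
toggle_tip 0.58 [321.6, 191.4] [ 0.5131 -0.3784  0.114 ]
dial_grip 0.86 [299.6, 60.1] [ 0.5193 -0.2688  0.098 ]
window 0.73 [346.6, 66.2] [ 0.5588 -0.2796  0.072 ]
[ 275   43   54   35 1100] [ 0.521 -0.27   0.103] [ 0.499 -0.277  0.085] [ 0.543 -0.261  0.106] ((521.0132446289062, -269.1366882324219), (44.007484436035156, 14.224879264831543), 3.778350353240967)
[314 180  11  15 121] [ 0.511 -0.376  0.105] [ 0.506 -0.382  0.087] [ 0.516 -0.373  0.111] ((510.9477844238281, -377.3238830566406), (9.137221336364746, 9.123345375061035), 55.71287155151367)
```

View pics/w2.png

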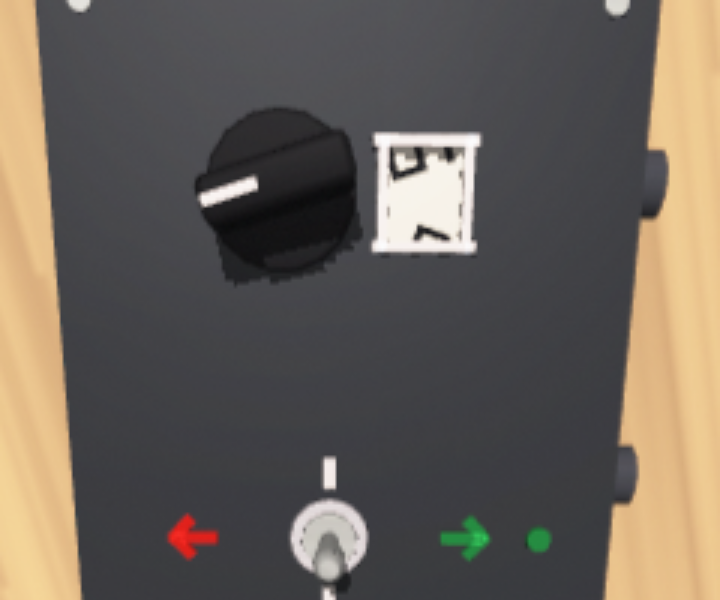

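Toggle is now upright (tip directly over the pivot). The dial reads about 5.47 (line 197° clockwise of the window), so it needs 55° more clockwise.

```bash
python3 -m handwheel '[[[0.0007,0.0101,0,0,0,-6.64],[0.0007,0.0101,0,0,0,-6.64],[0.0007,0.0101,0,0,0,-6.64],[0.0007,0.0101,0,0,0,-6.64],[0.0007,0.0101,0,0,0,-6.64],[0.0007,0.0101,0,0,0,-6.64],[0.0007,0.0101,0,0,0,-6.64],[0.0007,0.0101,0,0,0,-6.64],[0.0007,0.0101,0,0,0,-6.64],[0.0007,0.0101,0,0,0,-6.64],[0.0007,0.0101,0,0,0,-6.64],[0,0,0,0,0,0],[0,0,0,0,0,0],[0,0,0,0,0,0]]]'
python3 -c "
from h import *;print(tool())"
```

```text
time: 7.3
tool_pos: [0.5213, -0.2686, 0.2316]
tool_rot: [-0.0, 0.999, 0.036, -0.0]
contact_force: [-0.1, -0.4, -0.4]
gripper_width: 1.0
grasp_force: 0.0
(array([ 0.5213, -0.2686,  0.2316]), 'yaw_y', -85.8, 'tilt', array([-0.001,  0.   , -1.   ]), 'w', 1.0, 'j', array([-0.6 , -0.04,  1.7 , -0.  ,  1.48,  0.9 ]), 't', 7.3)
```

```bash
python3 -m handwheel '[[[0,0,-0.029,0,0,0],[0,0,-0.029,0,0,0],[0,0,-0.029,0,0,0],[0,0,-0.029,0,0,0],[0,0,-0.029,0,0,0],[0,0,0,0,0,0],[0,0,0,0,0,0]]]' 
python3 -m handwheel '[[[0,0,0,0,0,0],[0,0,0,0,0,0],[0,0,0,0,0,0],[0,0,0,0,0,0],[0,0,0,0,0,0],[0,0,0,0,0,0],[0,0,0,0,0,0],[0,0,0,0,0,0],[0,0,0,0,0,0],[0,0,0,0,0,0],[0,0,0,0,0,0],[0,0,0,0,0,0]]]' 0.05
```

```text
time: 7.88
tool_pos: [0.5202, -0.268, 0.0854]
tool_rot: [-0.001, 0.999, 0.035, -0.002]
contact_force: [0.0, -0.1, 1.2]
gripper_width: 1.001
grasp_force: 0.0
time: 8.88
tool_pos: [0.5221, -0.2695, 0.0885]
tool_rot: [0.001, 0.999, 0.035, 0.001]
contact_force: [-1.2, -4.8, 5.2]
gripper_width: 0.142
grasp_force: 61.4
```

```bash
python3 -m handwheel '[[[0,0,0.001,0,0,-6.95],[0,0,0,0,0,-6.95],[0,0,0,0,0,-6.95],[0,0,0,0,0,-6.95],[0,0,0,0,0,-6.95],[0,0,0,0,0,-6.95],[0,0,0,0,0,-6.95],[0,0,0,0,0,-6.95],[0,0,0,0,0,0],[0,0,0,0,0,0],[0,0,0,0,0,0],[0,0,0,0,0,0]]]'; python3 -c "
from h import *;print(tool())"
python3 -m handwheel '[[[0,0,0,0,0,0],[0,0,0,0,0,0],[0,0,0,0,0,0],[0,0,0,0,0,0],[0,0,0,0,0,0],[0,0,0,0,0,0],[0,0,0.025,0,0,0],[0,0,0.03,0,0,0],[0,0,0.03,0,0,0],[0,0,0.03,0,0,0],[0,0,0.03,0,0,0],[0,0,0.03,0,0,0],[0,-0.04,0,0,0,0],[0,-0.04,0,0,0,0],[0,0,0,0,0,0],[0,0,0,0,0,0],[0,0,0,0,0,0]]]' 1
python3 - <<'E'
from h import *
print(tool())
im,d=grab_frame("wrist");cv2.imwrite("pics/w3.png",im)
P=cloud("wrist",d);m=(P[...,2]>.085)&(P[...,2]<.125)&(d>0)&(P[...,0]<.6)
n,l,s,c=cv2.connectedComponentsWithStats(m.astype('uint8'))
for i in range(1,n):
    if s[i,4]>60:
        q=P[l==i];print(s[i],q.mean(0).round(3),q.min(0).round(3),q.max(0).round(3),cv2.minAreaRect((q[q[:,2]>.1][:,:2]*1000).astype(np.float32)))
for t,z in [("dial_grip",.098),("toggle_pivot",.072),("toggle_tip",.114),("window",.072)]:
    for p in pinpoint("wrist",t)[:1]:
        print(t,round(p["conf"],2),p["position"],ray("wrist",p["position"],z).round(4))
E
```

```text
time: 9.88
tool_pos: [0.5227, -0.2681, 0.0885]
tool_rot: [-0.001, 0.901, -0.434, 0.001]
contact_force: [5.4, -0.6, 0.1]
gripper_width: 0.145
grasp_force: 60.7
(array([ 0.5227, -0.2681,  0.0885]), 'yaw_y', -141.4, 'tilt', array([ 0.003,  0.   , -1.   ]), 'w', 0.145, 'j', array([-0.6 ,  0.09,  1.82,  0.  ,  1.23,  1.87]), 't', 9.8833)
time: 11.3
tool_pos: [0.5213, -0.3482, 0.2628]
tool_rot: [-0.0, 0.9, -0.435, -0.001]
contact_force: [0.2, -0.1, 0.6]
gripper_width: 1.003
grasp_force: 0.0
(array([ 0.5213, -0.3482,  0.2628]), 'yaw_y', -141.6, 'tilt', array([-0.001,  0.001, -1.   ]), 'w', 1.003, 'j', array([-0.71,  0.04,  1.57,  0.  ,  1.53,  1.76]), 't', 11.3)
[342 158  10  12  98] [ 0.514 -0.38   0.111] [ 0.509 -0.384  0.085] [ 0.518 -0.375  0.116] ((513.7158203125, -379.09197998046875), (8.61835765838623, 8.632023811340332), 39.955848693847656)
[267 211  17  46 662] [ 0.524 -0.274  0.105] [ 0.506 -0.291  0.085] [ 0.541 -0.252  0.111] ((523.4834594726562, -270.77044677734375), (14.174057006835938, 43.69805908203125), 38.48448944091797)
dial_grip 0.94 [273.0, 232.4] [ 0.526  -0.2704  0.098 ]
toggle_pivot 0.59 [344.7, 157.8] [ 0.513  -0.3795  0.072 ]
toggle_tip 0.46 [347.1, 166.1] [ 0.5129 -0.3782  0.114 ]
window 0.8 [254.3, 199.1] [ 0.5636 -0.279   0.072 ]
```

View pics/w3.png

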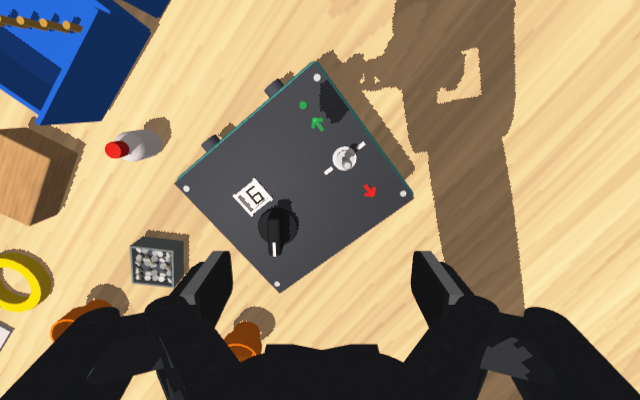

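I made a sign error in the dial angle: the window shows 6 (line at 218° clockwise), so it needs another 34° clockwise.

```bash
python3 -m handwheel '[[[0.001,0.039,0,0,0,0],[0,0.04,0,0,0,0],[0,0,0,0,0,0],[0,0,-0.03,0,0,0],[0,0,-0.03,0,0,0],[0,0,-0.03,0,0,0],[0,0,-0.03,0,0,0],[0,0,-0.03,0,0,0],[0,0,-0.025,0,0,0],[0,0,0,0,0,0],[0,0,0,0,0,0]]]' 
python3 -m handwheel '[[[0,0,0,0,0,0],[0,0,0,0,0,0],[0,0,0,0,0,0],[0,0,0,0,0,0],[0,0,0,0,0,0],[0,0,0,0,0,0],[0,0,0,0,0,0],[0,0,0,0,0,0],[0,0,0,0,0,0],[0,0,0,0,0,0],[0,0,0,0,0,0],[0,0,0,0,0,0]]]' 0.05
python3 -m handwheel '[[[0,0,0,0,0,-6.74],[0,0,0,0,0,-6.74],[0,0,0,0,0,-6.74],[0,0,0,0,0,-6.74],[0,0,0,0,0,-6.74],[0,0,0,0,0,0],[0,0,0,0,0,0],[0,0,0,0,0,0],[0,0,0,0,0,0]]]'; python3 -c "
from h import *;print(tool())"
python3 -m handwheel '[[[0,0,0,0,0,0],[0,0,0,0,0,0],[0,0,0,0,0,0],[0,0,0,0,0,0],[0,0,0,0,0,0],[0,0,0,0,0,0],[0,0,0.025,0,0,0],[0,0,0.03,0,0,0],[0,0,0.03,0,0,0],[0,0,0.03,0,0,0],[0,0,0.03,0,0,0],[0,0,0.03,0,0,0],[0,-0.04,0,0,0,0],[0,-0.04,0,0,0,0],[0,0,0,0,0,0],[0,0,0,0,0,0],[0,0,0,0,0,0]]]' 1
python3 - <<'E'
from h import *
print(tool())
im,d=grab_frame("wrist");cv2.imwrite("pics/w4.png",im[:,:])
P=cloud("wrist",d);m=(P[...,2]>.085)&(P[...,2]<.125)&(d>0)&(P[...,0]<.6)
n,l,s,c=cv2.connectedComponentsWithStats(m.astype('uint8'))
for i in range(1,n):
    if s[i,4]>60:
        q=P[l==i];print(s[i],q.mean(0).round(3),q.min(0).round(3),q.max(0).round(3),cv2.minAreaRect((q[q[:,2]>.1][:,:2]*1000).astype(np.float32)))
E
```

```text
time: 12.47
tool_pos: [0.5217, -0.2684, 0.087]
tool_rot: [-0.0, 0.901, -0.435, -0.002]
contact_force: [0.5, 0.4, 0.2]
gripper_width: 0.997
grasp_force: 0.0
time: 13.47
tool_pos: [0.5234, -0.2693, 0.0893]
tool_rot: [-0.0, 0.9, -0.435, 0.001]
contact_force: [1.7, 3.6, 5.2]
gripper_width: 0.148
grasp_force: 60.4
time: 14.22
tool_pos: [0.5237, -0.2691, 0.0893]
tool_rot: [-0.001, 0.736, -0.677, 0.001]
contact_force: [3.5, 2.4, 5.6]
gripper_width: 0.146
grasp_force: 60.4
(array([ 0.5237, -0.2691,  0.0893]), 'yaw_y', -175.3, 'tilt', array([ 0.002,  0.   , -1.   ]), 'w', 0.146, 'j', array([-0.6 ,  0.1 ,  1.82,  0.  ,  1.23,  2.46]), 't', 14.2167)
time: 15.63
tool_pos: [0.5223, -0.3492, 0.2627]
tool_rot: [-0.0, 0.735, -0.678, -0.001]
contact_force: [-0.1, -0.1, 1.4]
gripper_width: 0.997
grasp_force: 0.0
(array([ 0.5223, -0.3492,  0.2627]), 'yaw_y', -175.3, 'tilt', array([-0.001,  0.001, -1.   ]), 'w', 0.997, 'j', array([-0.71,  0.04,  1.57,  0.  ,  1.53,  2.35]), 't', 15.6333)
[328 149  10  12  94] [ 0.514 -0.38   0.112] [ 0.509 -0.384  0.086] [ 0.518 -0.374  0.116] ((513.5439453125, -379.0379638671875), (9.02278995513916, 9.071290016174316), 70.96406555175781)
[308 227  13  46 566] [ 0.524 -0.275  0.106] [ 0.515 -0.293  0.085] [ 0.532 -0.249  0.111] ((523.3895263671875, -270.8027038574219), (13.21640682220459, 43.78800582885742), 4.375964164733887)
```

View pics/w4.png

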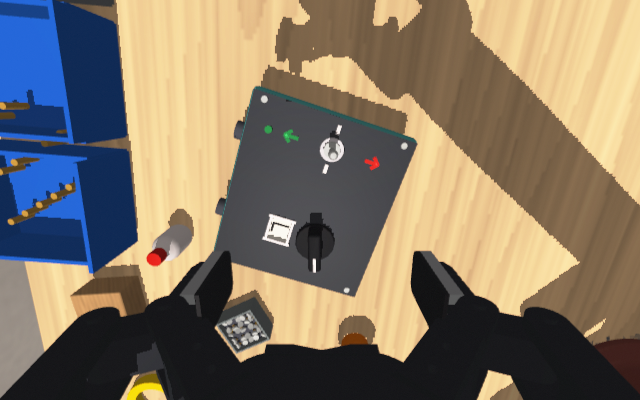

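Window/line check: the bar lies at 94° (252.6° clockwise of the window) so the dial reads 7; the toggle stays upright at (332,152). Now the cups, starting with the one at (0.445,-0.06).

```bash
python3 -m handwheel '[[[-0.0064,0.0241,0,0,0,7.1],[-0.0064,0.0241,0,0,0,7.1],[-0.0064,0.0241,0,0,0,7.1],[-0.0064,0.0241,0,0,0,7.1],[-0.0064,0.0241,0,0,0,7.1],[-0.0064,0.0241,0,0,0,7.1],[-0.0064,0.0241,0,0,0,7.1],[-0.0064,0.0241,0,0,0,7.1],[-0.0064,0.0241,0,0,0,7.1],[-0.0064,0.0241,0,0,0,7.1],[-0.0064,0.0241,0,0,0,7.1],[-0.0064,0.0241,0,0,0,7.1],[0,0,0,0,0,0],[0,0,0,0,0,0],[0,0,0,0,0,0]]]'
cat >> h.py <<'E'
from scipy.optimize import least_squares
def rims(z0=.048,z1=.066,r0=.030,save=None):
    """fit circles (outer rim r0) to orange blobs seen by wrist camera with z in z0..z1; z1 rim height"""
    print(tool())
    im,d=grab_frame("wrist")
    if save: cv2.imwrite(save,im)
    P=cloud("wrist",d);h=cv2.cvtColor(im,cv2.COLOR_BGR2HSV)
    m=(d>0)&(P[...,2]>z0)&(P[...,2]<z1)&(h[...,0]<18)&(h[...,1]>150)
    n,l,s,c=cv2.connectedComponentsWithStats(m.astype('uint8'),connectivity=8)
    m2=cv2.dilate(m.astype('uint8'),np.ones((9,9)));n,l=cv2.connectedComponents(m2);l=l*m
    for i in range(1,n):
        q=P[l==i]
        if len(q)<60: continue
        (x,y),r=cv2.minEnclosingCircle((q[:,:2]*1000).astype(np.float32))
        # outer-edge points fit with known radius
        a=np.arctan2(q[:,1]*1000-y,q[:,0]*1000-x);rr=np.hypot(q[:,1]*1000-y,q[:,0]*1000-x);E=[]
        for k in range(-18,18):
            w=(a>=k*np.pi/18)&(a<(k+1)*np.pi/18)
            if w.sum()>1:E.append(q[w][rr[w].argmax(),:2])
        E=np.array(E);f=least_squares(lambda p:np.hypot(*(E-p).T)-r0,[x/1e3,y/1e3],loss="soft_l1",f_scale=.001)
        print("rim",f.x.round(4),"enc",round(x),round(y),round(r,1),"arc",len(E),"ztop",np.percentile(q[:,2],95).round(4),"n",len(q))
    return im,d,P
E
python3 - <<'E'
from h import *
rims(save="pics/w5.png")
E
```

```text
time: 16.93
tool_pos: [0.4457, -0.0598, 0.2633]
tool_rot: [0.0, 1.0, -0.001, 0.0]
contact_force: [0.4, -0.9, -0.4]
gripper_width: 1.001
grasp_force: 0.0
(array([ 0.4457, -0.0598,  0.2633]), 'yaw_y', -90.1, 'tilt', array([ 0., -0., -1.]), 'w', 1.001, 'j', array([-0.3 , -0.4 ,  1.96, -0.  ,  1.58,  1.27]), 't', 16.9333)
rim [0.615  0.1329] enc 614 133 30.3 arc 22 ztop 0.059 n 719
rim [0.6462 0.0444] enc 621 43 15.8 arc 19 ztop 0.0593 n 170
rim [ 0.4456 -0.0633] enc 446 -63 29.8 arc 36 ztop 0.0595 n 542
rim [0.4254 0.0548] enc 425 55 29.9 arc 36 ztop 0.0594 n 657
```

```bash
python3 -m handwheel '[[[0,-0.002,-0.0296,0,0,0],[0,0,-0.0296,0,0,0],[0,0,-0.0296,0,0,0],[0,0,-0.0296,0,0,0],[0,0,-0.0296,0,0,0],[0,0,-0.0296,0,0,0],[0,0,-0.0296,0,0,0],[0,0,-0.0296,0,0,0],[0,0,0,0,0,0],[0,0,0,0,0,0]]]'
python3 -m handwheel '[[[0,0,0,0,0,0],[0,0,0,0,0,0],[0,0,0,0,0,0],[0,0,0,0,0,0],[0,0,0,0,0,0],[0,0,0,0,0,0],[0,0,0,0,0,0],[0,0,0,0,0,0]]]' 0.5
python3 -m handwheel '[[[0,0,0.02,0,0,0],[0,0,0.03,0,0,0],[0,0,0.03,0,0,0],[0,0,0.03,0,0,0],[0,0,0,0,0,0],[0,0,0,0,0,0]]]'
python3 - <<'E'
from h import *
print(tool());rims(z0=.1,z1=.19,save="pics/w6.png")
E
```

```text
time: 17.82
tool_pos: [0.4443, -0.0623, 0.025]
tool_rot: [-0.001, 1.0, -0.001, -0.002]
contact_force: [1.0, 0.5, 0.1]
gripper_width: 0.997
grasp_force: 0.0
time: 18.48
tool_pos: [0.4482, -0.063, 0.0294]
tool_rot: [0.001, 1.0, -0.001, 0.003]
contact_force: [0.1, -0.4, 7.1]
gripper_width: 0.671
grasp_force: 64.7
time: 18.98
tool_pos: [0.4475, -0.0627, 0.1397]
tool_rot: [0.001, 1.0, -0.001, 0.003]
contact_force: [-1.0, 0.2, -0.7]
gripper_width: 0.667
grasp_force: 64.3
(array([ 0.4475, -0.0627,  0.1397]), 'yaw_y', -90.1, 'tilt', array([ 0.006, -0.002, -1.   ]), 'w', 0.667, 'j', array([-0.3 , -0.31,  2.1 , -0.  ,  1.35,  1.27]), 't', 18.9833)
(array([ 0.4475, -0.0627,  0.1397]), 'yaw_y', -90.1, 'tilt', array([ 0.006, -0.002, -1.   ]), 'w', 0.667, 'j', array([-0.3 , -0.31,  2.1 , -0.  ,  1.35,  1.27]), 't', 18.9833)
rim [ 0.4443 -0.0636] enc 444 -64 30.2 arc 36 ztop 0.1668 n 15086
```

View pics/w6.png

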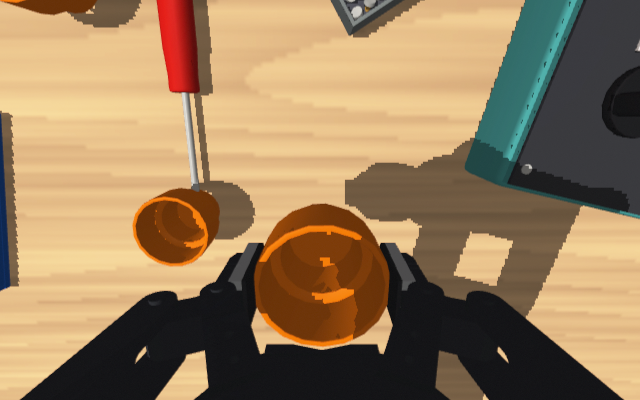

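The cup is held upright between the pads, rim at (322,290) px, and its axis is 3 mm nearer the robot than the TCP. Next I carry it to the tray centre.

```bash
python3 -m handwheel '[[[0.0003,0.0385,0,0,0,0],[0.0003,0.0385,0,0,0,0],[0.0003,0.0385,0,0,0,0],[0.0003,0.0385,0,0,0,0],[0.0003,0.0385,0,0,0,0],[0.0003,0.0385,0,0,0,0],[0.0003,0.0385,0,0,0,0],[0.0003,0.0385,0,0,0,0],[0.0003,0.0385,0,0,0,0],[0.0003,0.0385,0,0,0,0],[0,0,0,0,0,0],[0,0,0,0,0,0]]]'
python3 - <<'E'
from h import *
im,d,P=rims(z0=.1,z1=.19)
h=cv2.cvtColor(im,cv2.COLOR_BGR2HSV);m=(h[...,0]>100)&(h[...,0]<130)&(h[...,1]>120)&(d>0)&(P[...,2]<.03)
q=P[m];print(len(q),cv2.minAreaRect((q[:,:2]*1000).astype(np.float32)),np.percentile(q[:,2],[10,50]))
E
```

```text
time: 20.03
tool_pos: [0.4472, 0.3239, 0.1342]
tool_rot: [0.001, 1.0, 0.001, -0.002]
contact_force: [-0.2, -0.2, -1.4]
gripper_width: 0.667
grasp_force: 64.5
(array([0.4472, 0.3239, 0.1342]), 'yaw_y', -89.9, 'tilt', array([-0.004, -0.002, -1.   ]), 'w', 0.667, 'j', array([ 0.49, -0.04,  1.87, -0.  ,  1.31,  2.06]), 't', 20.0333)
rim [0.4458 0.3213] enc 446 321 30.2 arc 36 ztop 0.1637 n 15021
27349 ((449.83489990234375, 317.7602233886719), (162.55990600585938, 179.79478454589844), 77.68130493164062) [0.00485535 0.00584783]
```

```bash
python3 -m handwheel '[[[0.002,-0.003,-0.02,0,0,0],[0,0,-0.025,0,0,0],[0,0,-0.025,0,0,0],[0,0,-0.02,0,0,0],[0,0,-0.005,0,0,0],[0,0,-0.003,0,0,0],[0,0,0,0,0,0],[0,0,0,0,0,0]]]'
python3 -m handwheel '[[[0,0,-0.002,0,0,0],[0,0,-0.001,0,0,0],[0,0,0,0,0,0],[0,0,0,0,0,0]]]'
```

```text
time: 20.75
tool_pos: [0.4518, 0.3198, 0.0398]
tool_rot: [-0.0, 1.0, -0.001, 0.001]
contact_force: [0.1, 0.2, -0.5]
gripper_width: 0.669
grasp_force: 64.5
time: 21.08
tool_pos: [0.451, 0.32, 0.036]
tool_rot: [-0.0, 1.0, -0.001, 0.0]
contact_force: [0.9, -0.6, -0.7]
gripper_width: 0.669
grasp_force: 64.5
```

```bash
python3 -m handwheel '[[[0,0,-0.001,0,0,0],[0,0,0,0,0,0],[0,0,0,0,0,0]]]'
python3 -m handwheel '[[[0,0,0,0,0,0],[0,0,0,0,0,0],[0,0,0,0,0,0],[0,0,0,0,0,0],[0,0,0,0,0,0],[0,0,0.03,0,0,0],[0,0,0.04,0,0,0],[0,0,0.04,0,0,0],[0,0,0.04,0,0,0],[0,0,0.04,0,0,0],[0,0,0.03,0,0,0],[0,0,0,0,0,0],[0,0,0,0,0,0]]]' 1
python3 - <<'E'
from h import *
im,d,P=rims()
E
```

```text
time: 21.33
tool_pos: [0.4508, 0.3199, 0.0345]
tool_rot: [-0.0, 1.0, -0.001, 0.0]
contact_force: [-0.1, -0.2, -0.4]
gripper_width: 0.67
grasp_force: 64.5
time: 22.42
tool_pos: [0.452, 0.3204, 0.2576]
tool_rot: [-0.001, 1.0, -0.001, 0.003]
contact_force: [-0.1, -0.0, -1.7]
gripper_width: 1.002
grasp_force: 0.0
(array([0.452 , 0.3204, 0.2576]), 'yaw_y', -90.1, 'tilt', array([ 0.005,  0.003, -1.   ]), 'w', 1.002, 'j', array([ 0.48, -0.14,  1.75, -0.  ,  1.52,  2.05]), 't', 22.4167)
rim [0.6129 0.1335] enc 611 133 30.4 arc 24 ztop 0.0565 n 696
rim [0.6445 0.0458] enc 624 46 21.5 arc 20 ztop 0.0567 n 276
rim [0.4468 0.3178] enc 447 318 29.6 arc 36 ztop 0.0618 n 584
rim [0.4235 0.0551] enc 423 55 30.2 arc 36 ztop 0.0574 n 859
```

```bash
python3 -m handwheel '[[[-0.0034,-0.0331,0,0,0,0],[-0.0034,-0.0331,0,0,0,0],[-0.0034,-0.0331,0,0,0,0],[-0.0034,-0.0331,0,0,0,0],[-0.0034,-0.0331,0,0,0,0],[-0.0034,-0.0331,0,0,0,0],[-0.0034,-0.0331,0,0,0,0],[-0.0034,-0.0331,0,0,0,0],[0,0,0,0,0,0],[0,0,-0.0295,0,0,0],[0,0,-0.0295,0,0,0],[0,0,-0.0295,0,0,0],[0,0,-0.0295,0,0,0],[0,0,-0.0295,0,0,0],[0,0,-0.0295,0,0,0],[0,0,-0.028,0,0,0],[0,0,-0.026,0,0,0],[0,0,0,0,0,0],[0,0,0,0,0,0]]]'
python3 -m handwheel '[[[0,0,0,0,0,0],[0,0,0,0,0,0],[0,0,0,0,0,0],[0,0,0,0,0,0],[0,0,0,0,0,0],[0,0,0,0,0,0],[0,0,0,0,0,0],[0,0,0,0,0,0]]]' 0.5
python3 -m handwheel '[[[0,0,0.02,0,0,0],[0,0,0.03,0,0,0],[0,0,0.03,0,0,0],[0,0,0.03,0,0,0],[0,0,0,0,0,0],[0,0,0,0,0,0],[0,0,0,0,0,0]]]'
python3 - <<'E'
from h import *
rims(z0=.1,z1=.19)
E
```

```text
time: 24.05
tool_pos: [0.4205, 0.0554, 0.0207]
tool_rot: [-0.0, 1.0, -0.001, -0.004]
contact_force: [0.2, 0.5, 0.7]
gripper_width: 1.001
grasp_force: 0.0
time: 24.72
tool_pos: [0.4256, 0.055, 0.0259]
tool_rot: [-0.0, 1.0, -0.001, 0.002]
contact_force: [-0.9, 0.8, 6.4]
gripper_width: 0.678
grasp_force: 64.6
time: 25.3
tool_pos: [0.4234, 0.055, 0.1333]
tool_rot: [0.0, 1.0, -0.001, 0.0]
contact_force: [-0.5, 0.6, -1.5]
gripper_width: 0.677
grasp_force: 64.2
(array([0.4234, 0.055 , 0.1333]), 'yaw_y', -90.1, 'tilt', array([ 0., -0., -1.]), 'w', 0.677, 'j', array([-0.05, -0.37,  2.16, -0.  ,  1.36,  1.53]), 't', 25.3)
rim [0.4233 0.0537] enc 423 54 30.3 arc 36 ztop 0.1652 n 16024
```

```bash
python3 -m handwheel '[[[0.0029,0.033,0,0,0,0],[0.0029,0.033,0,0,0,0],[0.0029,0.033,0,0,0,0],[0.0029,0.033,0,0,0,0],[0.0029,0.033,0,0,0,0],[0.0029,0.033,0,0,0,0],[0.0029,0.033,0,0,0,0],[0.0029,0.033,0,0,0,0],[0,0,0,0,0,0],[0,0,0,0,0,0],[0,0,0,0,0,0],[0,0,0,0,0,0]]]'
python3 - <<'E'
from h import *
rims(z0=.1,z1=.19)
E
```

```text
time: 26.35
tool_pos: [0.4462, 0.3178, 0.1323]
tool_rot: [0.001, 1.0, -0.001, -0.001]
contact_force: [-0.9, -0.2, -1.4]
gripper_width: 0.678
grasp_force: 64.5
(array([0.4462, 0.3178, 0.1323]), 'yaw_y', -90.1, 'tilt', array([-0.002, -0.001, -1.   ]), 'w', 0.678, 'j', array([ 0.48, -0.05,  1.88, -0.  ,  1.31,  2.06]), 't', 26.35)
rim [0.447  0.3164] enc 447 317 30.6 arc 36 ztop 0.1655 n 15972
```

```bash
python3 -m handwheel '[[[0,0.001,-0.02,0,0,0],[0,0,-0.02,0,0,0],[0,0,-0.015,0,0,0],[0,0,-0.008,0,0,0],[0,0,-0.004,0,0,0],[0,0,-0.003,0,0,0],[0,0,0,0,0,0],[0,0,0,0,0,0]]]'
python3 -m handwheel '[[[0,0,-0.001,0,0,0],[0,0,-0.001,0,0,0],[0,0,0,0,0,0],[0,0,0,0,0,0]]]'
```

```text
time: 27.07
tool_pos: [0.4474, 0.3202, 0.0645]
tool_rot: [-0.0, 1.0, -0.001, 0.001]
contact_force: [-0.9, -0.8, -1.9]
gripper_width: 0.674
grasp_force: 64.5
time: 27.4
tool_pos: [0.4469, 0.3201, 0.0617]
tool_rot: [-0.0, 1.0, -0.001, 0.0]
contact_force: [-1.1, 0.5, -1.1]
gripper_width: 0.681
grasp_force: 64.5
```

```bash
python3 -m handwheel '[[[0,0,-0.001,0,0,0],[0,0,-0.001,0,0,0],[0,0,0,0,0,0],[0,0,0,0,0,0]]]'
python3 -m handwheel '[[[0,0,0,0,0,0],[0,0,0,0,0,0],[0,0,0,0,0,0],[0,0,0,0,0,0],[0,0,0,0,0,0],[0,0,0.03,0,0,0],[0,0,0.04,0,0,0],[0,0,0.04,0,0,0],[0,0,0.04,0,0,0],[0,0,0.04,0,0,0],[0,0,0,0,0,0],[0,0,0,0,0,0],[0,0,0,0,0,0]]]' 1
python3 - <<'E'
from h import *
im,d,P=rims(z1=.1)
E
```

```text
time: 27.73
tool_pos: [0.447, 0.3201, 0.0599]
tool_rot: [-0.0, 1.0, -0.001, 0.0]
contact_force: [-1.3, -0.5, 3.2]
gripper_width: 0.675
grasp_force: 64.6
time: 28.82
tool_pos: [0.4466, 0.3199, 0.2491]
tool_rot: [0.0, 1.0, -0.001, -0.0]
contact_force: [0.1, -0.4, -0.1]
gripper_width: 0.996
grasp_force: 0.0
(array([0.4466, 0.3199, 0.2491]), 'yaw_y', -90.1, 'tilt', array([-0., -0., -1.]), 'w', 0.996, 'j', array([ 0.49, -0.14,  1.77,  0.  ,  1.51,  2.06]), 't', 28.8167)
rim [0.614 0.134] enc 613 134 30.3 arc 20 ztop 0.0578 n 660
rim [0.4473 0.3183] enc 447 318 29.9 arc 36 ztop 0.0915 n 1940
```

```bash
python3 -m handwheel '[[[0.0279,-0.031,0,0,0,-7],[0.0279,-0.031,0,0,0,-7],[0.0279,-0.031,0,0,0,0],[0.0279,-0.031,0,0,0,0],[0.0279,-0.031,0,0,0,0],[0.0279,-0.031,0,0,0,0],[0,0,0,0,0,0],[0,0,0,0,0,0],[0,0,0,0,0,0]]]'
python3 - <<'E'
from h import *
rims(save="pics/w7.png")
E
```

```text
time: 29.62
tool_pos: [0.613, 0.1341, 0.247]
tool_rot: [0.0, 0.992, -0.123, -0.002]
contact_force: [-0.1, -0.5, -0.4]
gripper_width: 0.999
grasp_force: 0.0
(array([0.613 , 0.1341, 0.247 ]), 'yaw_y', -104.1, 'tilt', array([-0.004,  0.   , -1.   ]), 'w', 0.999, 'j', array([0.1 , 0.05, 1.59, 0.  , 1.51, 1.91]), 't', 29.6167)
rim [0.6463 0.0461] enc 646 46 30.0 arc 36 ztop 0.0602 n 723
rim [0.6151 0.1347] enc 615 135 29.8 arc 36 ztop 0.06 n 600
rim [0.4487 0.3195] enc 454 295 16.6 arc 19 ztop 0.065 n 204
```

View pics/w7.png

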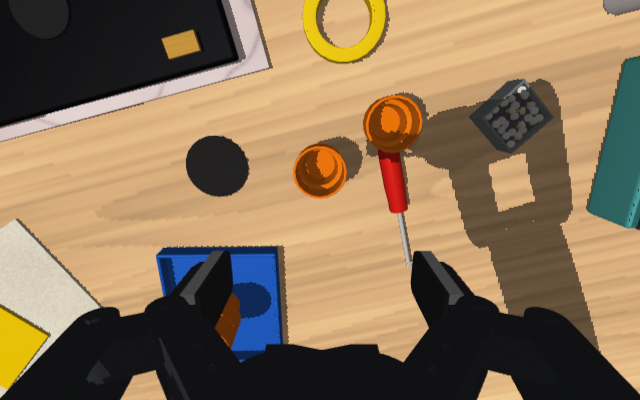

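Cup D is at (320,170) with cup A at (393,123) against the screwdriver end; the way down for the fingers is clear.

```bash
python3 -m handwheel '[[[0.001,0.0005,-0.0295,0,0,0],[0,0,-0.0295,0,0,0],[0,0,-0.0295,0,0,0],[0,0,-0.0295,0,0,0],[0,0,-0.0295,0,0,0],[0,0,-0.0295,0,0,0],[0,0,-0.024,0,0,0],[0,0,-0.020,0,0,0],[0,0,0,0,0,0],[0,0,0,0,0,0]]]'
python3 -m handwheel '[[[0,0,0,0,0,0],[0,0,0,0,0,0],[0,0,0,0,0,0],[0,0,0,0,0,0],[0,0,0,0,0,0],[0,0,0,0,0,0],[0,0,0,0,0,0],[0,0,0,0,0,0]]]' 0.5
python3 -m handwheel '[[[0,0,0.03,0,0,0],[0,0,0.035,0,0,0],[0,0,0.035,0,0,0],[0,0,0.035,0,0,0],[0,0,0,0,0,0],[0,0,0,0,0,0],[0,0,0,0,0,0]]]'
python3 - <<'E'
from h import *
rims(z0=.12,z1=.22)
E
```

```text
time: 30.5
tool_pos: [0.613, 0.1358, 0.0272]
tool_rot: [0.0, 0.993, -0.122, -0.002]
contact_force: [0.9, 0.8, -0.1]
gripper_width: 1.003
grasp_force: 0.0
time: 31.17
tool_pos: [0.6174, 0.1351, 0.0318]
tool_rot: [-0.001, 0.992, -0.123, 0.003]
contact_force: [0.3, 1.1, 7.4]
gripper_width: 0.684
grasp_force: 64.6
time: 31.75
tool_pos: [0.6148, 0.1346, 0.1636]
tool_rot: [-0.0, 0.992, -0.123, 0.0]
contact_force: [-0.0, -0.8, -1.1]
gripper_width: 0.684
grasp_force: 64.6
(array([0.6148, 0.1346, 0.1636]), 'yaw_y', -104.1, 'tilt', array([ 0.,  0., -1.]), 'w', 0.684, 'j', array([0.1 , 0.11, 1.67, 0.  , 1.36, 1.91]), 't', 31.75)
rim [0.6132 0.1333] enc 613 133 30.4 arc 36 ztop 0.1889 n 14640
```

```bash
python3 -m handwheel '[[[-0.0277,0.0308,0,0,0,0],[-0.0277,0.0308,0,0,0,0],[-0.0277,0.0308,0,0,0,0],[-0.0277,0.0308,0,0,0,0],[-0.0277,0.0308,0,0,0,0],[-0.0277,0.0308,0,0,0,0],[0,0,0,0,0,0],[0,0,0,0,0,0],[0,0,0,0,0,0],[0,0,0,0,0,0]]]'
python3 - <<'E'
from h import *
rims(z0=.12,z1=.22)
E
```

```text
time: 32.63
tool_pos: [0.4491, 0.3184, 0.1624]
tool_rot: [0.001, 0.992, -0.123, -0.001]
contact_force: [0.2, -0.8, -0.5]
gripper_width: 0.685
grasp_force: 64.6
(array([0.4491, 0.3184, 0.1624]), 'yaw_y', -104.2, 'tilt', array([-0.001, -0.001, -1.   ]), 'w', 0.685, 'j', array([ 0.48, -0.07,  1.85, -0.  ,  1.36,  2.3 ]), 't', 32.6333)
rim [0.4486 0.3172] enc 448 317 30.5 arc 36 ztop 0.1895 n 14614
```

```bash
python3 -m handwheel '[[[-0.001,0.001,-0.02,0,0,0],[0,0,-0.02,0,0,0],[0,0,-0.015,0,0,0],[0,0,-0.007,0,0,0],[0,0,-0.003,0,0,0],[0,0,-0.002,0,0,0],[0,0,-0.001,0,0,0],[0,0,0,0,0,0],[0,0,0,0,0,0]]]'
python3 -m handwheel '[[[0,0,-0.001,0,0,0],[0,0,-0.001,0,0,0],[0,0,0,0,0,0],[0,0,0,0,0,0]]]'
```

```text
time: 33.43
tool_pos: [0.4485, 0.3208, 0.0966]
tool_rot: [-0.0, 0.992, -0.123, 0.001]
contact_force: [-0.1, 0.2, -0.4]
gripper_width: 0.682
grasp_force: 64.6
time: 33.77
tool_pos: [0.4485, 0.3209, 0.0947]
tool_rot: [-0.0, 0.992, -0.122, 0.001]
contact_force: [-0.8, -0.2, 5.2]
gripper_width: 0.683
grasp_force: 65.0
```

```bash
python3 -m handwheel '[[[0,-0.001,-0.001,0,0,0],[0,0,0,0,0,0],[0,0,0,0,0,0]]]'
python3 -m handwheel '[[[0,0,0,0,0,0],[0,0,0,0,0,0],[0,0,0,0,0,0],[0,0,0,0,0,0],[0,0,0,0,0,0],[0,0,0.03,0,0,0],[0,0,0.04,0,0,0],[0,0,0.04,0,0,0],[0,0,0.04,0,0,0],[0,0,0,0,0,0],[0,0,0,0,0,0],[0,0,0,0,0,0]]]' 1
python3 - <<'E'
from h import *
im,d,P=rims(z1=.14)
E
```

```text
time: 34.02
tool_pos: [0.4489, 0.3206, 0.0947]
tool_rot: [-0.001, 0.992, -0.123, 0.001]
contact_force: [-1.9, 0.2, 9.1]
gripper_width: 0.683
grasp_force: 65.4
time: 35.02
tool_pos: [0.4476, 0.3194, 0.242]
tool_rot: [0.0, 0.992, -0.123, -0.0]
contact_force: [-0.7, 0.7, -0.7]
gripper_width: 0.999
grasp_force: 0.0
(array([0.4476, 0.3194, 0.242 ]), 'yaw_y', -104.1, 'tilt', array([-0., -0., -1.]), 'w', 0.999, 'j', array([ 0.48, -0.13,  1.78,  0.  ,  1.5 ,  2.3 ]), 't', 35.0167)
rim [0.4475 0.3184] enc 447 318 29.8 arc 36 ztop 0.1203 n 3752
rim [ 0.0872 -0.0431] enc 62 -31 11.9 arc 11 ztop 0.0677 n 101
```

```bash
python3 -m handwheel '[[[0.0283,-0.0391,0,0,0,7],[0.0283,-0.0391,0,0,0,7],[0.0283,-0.0391,0,0,0,0],[0.0283,-0.0391,0,0,0,0],[0.0283,-0.0391,0,0,0,0],[0.0283,-0.0391,0,0,0,0],[0.0283,-0.0391,0,0,0,0],[0,0,0,0,0,0],[0,0,0,0,0,0],[0,0,0,0,0,0]]]'
python3 - <<'E'
from h import *
rims()
E
```

```text
time: 35.9
tool_pos: [0.6146, 0.0879, 0.24]
tool_rot: [-0.0, 1.0, -0.009, -0.002]
contact_force: [-0.5, 0.5, -0.3]
gripper_width: 1.003
grasp_force: 0.0
(array([0.6146, 0.0879, 0.24  ]), 'yaw_y', -91.0, 'tilt', array([-0.004,  0.   , -1.   ]), 'w', 1.003, 'j', array([0.02, 0.04, 1.61, 0.  , 1.49, 1.61]), 't', 35.9)
rim [0.6463 0.0459] enc 646 46 29.9 arc 36 ztop 0.0602 n 664
rim [0.4479 0.3185] enc 464 316 25.1 arc 18 ztop 0.0652 n 392
```

```bash
python3 -m handwheel '[[[0.016,-0.021,0,0,0,0],[0.016,-0.021,0,0,0,0],[0,0,0,0,0,0],[0,0,-0.03,0,0,0],[0,0,-0.03,0,0,0],[0,0,-0.03,0,0,0],[0,0,-0.03,0,0,0],[0,0,-0.03,0,0,0],[0,0,-0.03,0,0,0],[0,0,-0.02,0,0,0],[0,0,-0.012,0,0,0],[0,0,0,0,0,0],[0,0,0,0,0,0]]]'
python3 -m handwheel '[[[0,0,0,0,0,0],[0,0,0,0,0,0],[0,0,0,0,0,0],[0,0,0,0,0,0],[0,0,0,0,0,0],[0,0,0,0,0,0],[0,0,0,0,0,0],[0,0,0,0,0,0]]]' 0.5
python3 -m handwheel '[[[0,0,0.03,0,0,0],[0,0,0.04,0,0,0],[0,0,0.04,0,0,0],[0,0,0.04,0,0,0],[0,0,0.02,0,0,0],[0,0,0,0,0,0],[0,0,0,0,0,0],[0,0,0,0,0,0]]]'
python3 - <<'E'
from h import *
rims(z0=.14,z1=.25)
E
```

```text
time: 37.03
tool_pos: [0.6473, 0.0469, 0.0306]
tool_rot: [-0.0, 1.0, -0.008, -0.0]
contact_force: [0.7, -0.5, 0.7]
gripper_width: 1.003
grasp_force: 0.0
time: 37.7
tool_pos: [0.6501, 0.046, 0.0338]
tool_rot: [-0.0, 1.0, -0.009, 0.003]
contact_force: [0.1, 1.5, 6.3]
gripper_width: 0.682
grasp_force: 64.5
time: 38.37
tool_pos: [0.647, 0.0458, 0.1994]
tool_rot: [-0.0, 1.0, -0.009, -0.001]
contact_force: [-0.7, 0.3, -0.3]
gripper_width: 0.684
grasp_force: 64.5
(array([0.647 , 0.0458, 0.1994]), 'yaw_y', -91.0, 'tilt', array([-0.002,  0.   , -1.   ]), 'w', 0.684, 'j', array([-0.04,  0.13,  1.59, -0.  ,  1.43,  1.54]), 't', 38.3667)
rim [0.644  0.0446] enc 644 45 30.6 arc 36 ztop 0.2233 n 14201
```

```bash
python3 -m handwheel '[[[-0.0218,0.0304,0,0,0,0],[-0.0218,0.0304,0,0,0,0],[-0.0218,0.0304,0,0,0,0],[-0.0218,0.0304,0,0,0,0],[-0.0218,0.0304,0,0,0,0],[-0.0218,0.0304,0,0,0,0],[-0.0218,0.0304,0,0,0,0],[-0.0218,0.0304,0,0,0,0],[-0.0218,0.0304,0,0,0,0],[0,0,0,0,0,0],[0,0,0,0,0,0],[0,0,0,0,0,0],[0,0,0,0,0,0]]]'
python3 - <<'E'
from h import *
rims(z0=.14,z1=.25)
E
```

```text
time: 39.5
tool_pos: [0.4517, 0.3184, 0.1994]
tool_rot: [0.001, 1.0, -0.01, -0.001]
contact_force: [-0.2, -0.9, -0.3]
gripper_width: 0.68
grasp_force: 64.6
(array([0.4517, 0.3184, 0.1994]), 'yaw_y', -91.1, 'tilt', array([-0.002, -0.001, -1.   ]), 'w', 0.68, 'j', array([ 0.48, -0.1 ,  1.81, -0.  ,  1.43,  2.07]), 't', 39.5)
rim [0.4495 0.317 ] enc 449 317 30.2 arc 36 ztop 0.2246 n 14160
```

```bash
python3 -m handwheel '[[[-0.002,0.001,-0.02,0,0,0],[0,0,-0.02,0,0,0],[0,0,-0.02,0,0,0],[0,0,-0.008,0,0,0],[0,0,-0.003,0,0,0],[0,0,-0.002,0,0,0],[0,0,-0.001,0,0,0],[0,0,0,0,0,0],[0,0,0,0,0,0]]]'
python3 -m handwheel '[[[0,0,-0.001,0,0,0],[0,0,-0.001,0,0,0],[0,0,0,0,0,0],[0,0,0,0,0,0]]]'
```

```text
time: 40.3
tool_pos: [0.4503, 0.3208, 0.1278]
tool_rot: [-0.001, 1.0, -0.009, 0.001]
contact_force: [0.4, 0.0, -1.3]
gripper_width: 0.687
grasp_force: 64.6
time: 40.63
tool_pos: [0.4501, 0.3208, 0.1256]
tool_rot: [-0.0, 1.0, -0.009, 0.001]
contact_force: [1.2, -0.5, 4.1]
gripper_width: 0.683
grasp_force: 64.9
```

```bash
python3 -m handwheel '[[[0,-0.001,-0.001,0,0,0],[0,0,0,0,0,0],[0,0,0,0,0,0]]]'
python3 -m handwheel '[[[0,0,0,0,0,0],[0,0,0,0,0,0],[0,0,0,0,0,0],[0,0,0,0,0,0],[0,0,0,0,0,0],[0,0,0.03,0,0,0],[0,0,0.04,0,0,0],[0,0,0.04,0,0,0],[0,0,0.02,0,0,0],[0,0,0,0,0,0],[0,0,0,0,0,0],[0,0,0,0,0,0]]]' 1
python3 - <<'E'
from h import *
im,d,P=rims(z1=.17)
im,d=grab_frame("top");P=cloud("top",d)
for t in ("screw_tin","mat"):
    for m in masks_of("top",t)[:2]: 
        q=P[m["region"]&(d>0)];print(t,round(m["conf"],2),np.median(q,0).round(3))
E
```

```text
time: 40.88
tool_pos: [0.4505, 0.3201, 0.1255]
tool_rot: [-0.001, 1.0, -0.009, 0.001]
contact_force: [-0.6, -0.2, 8.4]
gripper_width: 0.685
grasp_force: 65.2
time: 41.88
tool_pos: [0.4489, 0.3192, 0.252]
tool_rot: [0.001, 1.0, -0.009, -0.001]
contact_force: [-0.4, -0.4, 0.1]
gripper_width: 0.999
grasp_force: 0.0
(array([0.4489, 0.3192, 0.252 ]), 'yaw_y', -91.0, 'tilt', array([-0.002, -0.001, -1.   ]), 'w', 0.999, 'j', array([ 0.48, -0.13,  1.76,  0.  ,  1.52,  2.07]), 't', 41.8833)
rim [0.4475 0.3187] enc 447 319 30.1 arc 36 ztop 0.1498 n 4496
screw_tin 0.88 [ 0.617 -0.092  0.027]
mat 0.81 [0.644 0.266 0.005]
```

```bash
python3 -m handwheel '[[[0.0141,-0.0347,0,0,0,2.7],[0.0141,-0.0347,0,0,0,2.7],[0.0141,-0.0347,0,0,0,2.7],[0.0141,-0.0347,0,0,0,2.7],[0.0141,-0.0347,0,0,0,2.7],[0.0141,-0.0347,0,0,0,2.7],[0.0141,-0.0347,0,0,0,2.7],[0.0141,-0.0347,0,0,0,2.7],[0.0141,-0.0347,0,0,0,2.7],[0.0141,-0.0347,0,0,0,2.7],[0.0141,-0.0347,0,0,0,2.7],[0.0141,-0.0347,0,0,0,2.7],[0,0,0,0,0,0],[0,0,0,0,0,0],[0,0,0,0,0,0]]]'
cat >> h.py <<'E'
def tin(zlo,zhi,cx,cy):
    print(tool());im,d=grab_frame("wrist");P=cloud("wrist",d)
    m=(d>0)&(P[...,2]>zlo)&(P[...,2]<zhi)&(np.hypot(P[...,0]-cx,P[...,1]-cy)<.06)
    q=P[m];print("tin",cv2.minAreaRect((q[:,:2]*1000).astype(np.float32)),np.percentile(q[:,2],[50,98]).round(4));return im
E
python3 - <<'E'
from h import *
cv2.imwrite("pics/w8.png",tin(.02,.04,.618,-.097))
E
```

```text
time: 43.33
tool_pos: [0.6182, -0.0966, 0.2523]
tool_rot: [-0.001, 0.963, 0.27, -0.001]
contact_force: [-0.2, 0.7, 0.3]
gripper_width: 0.999
grasp_force: 0.0
(array([ 0.6182, -0.0966,  0.2523]), 'yaw_y', -58.7, 'tilt', array([-0.002,  0.001, -1.   ]), 'w', 0.999, 'j', array([-0.27,  0.04,  1.59,  0.  ,  1.51,  0.75]), 't', 43.3333)
tin ((616.8449096679688, -97.10958862304688), (58.50419616699219, 58.1431884765625), 31.577075958251953) [0.0277 0.0338]
```

View pics/w8.png

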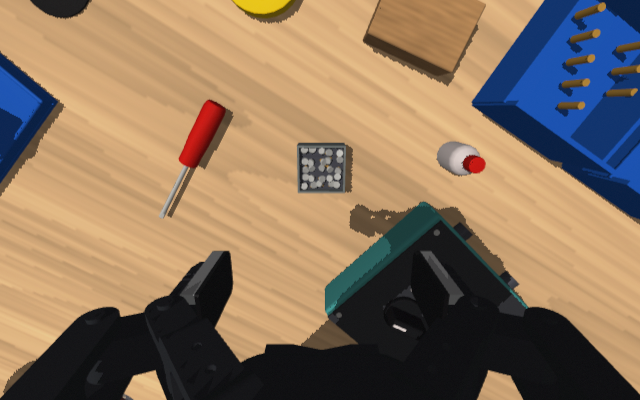

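The tin sits square to the fingers at (322,168). Going down on it.

```bash
python3 -m handwheel '[[[-0.001,-0.0005,-0.035,0,0,0],[0,0,-0.035,0,0,0],[0,0,-0.035,0,0,0],[0,0,-0.035,0,0,0],[0,0,-0.035,0,0,0],[0,0,-0.03,0,0,0],[0,0,-0.02,0,0,0],[0,0,-0.015,0,0,0],[0,0,-0.008,0,0,0],[0,0,-0.002,0,0,0],[0,0,0,0,0,0],[0,0,0,0,0,0],[0,0,0,0,0,0]]]'
python3 -m handwheel '[[[0,0,0,0,0,0],[0,0,0,0,0,0],[0,0,0,0,0,0],[0,0,0,0,0,0],[0,0,0,0,0,0],[0,0,0,0,0,0],[0,0,0,0,0,0],[0,0,0,0,0,0]]]' 0.5
python3 -m handwheel '[[[0,0,0.01,0,0,0],[0,0,0.02,0,0,0],[0,0,0.03,0,0,0],[0,0,0.03,0,0,0],[0,0,0.02,0,0,0],[0,0,0.01,0,0,0],[0,0,0,0,0,0],[0,0,0,0,0,0],[0,0,0,0,0,0]]]'
python3 - <<'E'
from h import *
cv2.imwrite("pics/w9.png",tin(.12,.16,.617,-.098))
E
```

```text
time: 44.47
tool_pos: [0.6192, -0.0978, 0.0056]
tool_rot: [0.001, 0.963, 0.27, 0.001]
contact_force: [0.2, -0.6, -0.4]
gripper_width: 0.998
grasp_force: 0.0
time: 45.13
tool_pos: [0.6186, -0.0976, 0.0048]
tool_rot: [0.0, 0.963, 0.27, 0.001]
contact_force: [-0.4, 1.1, 5.8]
gripper_width: 0.667
grasp_force: 67.3
time: 45.88
tool_pos: [0.6161, -0.097, 0.1208]
tool_rot: [-0.001, 0.963, 0.27, -0.002]
contact_force: [-0.4, -0.0, -3.0]
gripper_width: 0.669
grasp_force: 66.6
(array([ 0.6161, -0.097 ,  0.1208]), 'yaw_y', -58.6, 'tilt', array([-0.004,  0.001, -1.   ]), 'w', 0.669, 'j', array([-0.28,  0.14,  1.71, -0.  ,  1.3 ,  0.75]), 't', 45.8833)
tin ((616.1068115234375, -98.35600280761719), (59.75442886352539, 84.52375030517578), 31.613224029541016) [0.1435 0.1564]
```

View pics/w9.png

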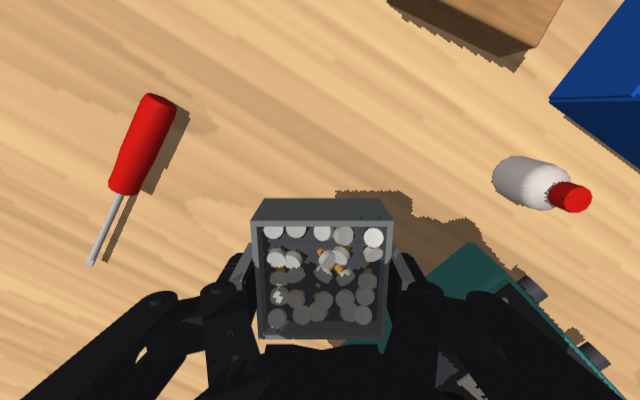

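The tin is gripped level at (322,290). Carrying it smoothly, stopping short to look at the mat.

```bash
python3 -m handwheel '[[[0.0005,0.006,0,0,0,0],[0.001,0.013,0,0,0,0],[0.0015,0.02,0,0,0,0],[0.002,0.025,0,0,0,0],[0.002,0.025,0,0,0,0],[0.002,0.025,0,0,0,0],[0.002,0.025,0,0,0,0],[0.002,0.025,0,0,0,0],[0.002,0.025,0,0,0,0],[0.0015,0.02,0,0,0,0],[0.001,0.013,0,0,0,0],[0.0005,0.006,0,0,0,0],[0,0,0,0,0,0],[0,0,0,0,0,0]]]'
python3 - <<'E'
from h import *
print(tool());im,d=grab_frame("wrist");cv2.imwrite("pics/w10.png",im);P=cloud("wrist",d)
for m in masks_of("wrist","mat")[:2]:
    q=P[m["region"]&(d>0)&(P[...,2]<.015)];print(m["conf"],m["box"],cv2.minEnclosingCircle((q[:,:2]*1000).astype(np.float32)),np.median(q,0),cv2.minAreaRect((q[:,:2]*1000).astype(np.float32)))
E
```

```text
time: 47.1
tool_pos: [0.6355, 0.1304, 0.1232]
tool_rot: [0.0, 0.963, 0.271, -0.0]
contact_force: [-1.1, 0.7, -2.6]
gripper_width: 0.666
grasp_force: 66.4
(array([0.6355, 0.1304, 0.1232]), 'yaw_y', -58.6, 'tilt', array([-0.001, -0.001, -1.   ]), 'w', 0.666, 'j', array([ 0.09,  0.19,  1.65, -0.  ,  1.3 ,  1.11]), 't', 47.1)
0.81 [138.2, 47.7, 98.0, 102.4] ((642.74365234375, 263.1815490722656), 40.795257568359375) [0.64514475 0.2630288  0.00351947] ((643.1802978515625, 262.29241943359375), (78.96843719482422, 79.32345581054688), 56.456390380859375)
```

```bash
python3 -m handwheel '[[[0.0005,0.008,0,0,0,0],[0.001,0.016,0,0,0,0],[0.0015,0.025,0,0,0,0],[0.0015,0.025,0,0,0,0],[0.0015,0.025,0,0,0,0],[0.001,0.018,0,0,0,0],[0.0005,0.011,0,0,0,0],[0.0005,0.005,0,0,0,0],[0,0,0,0,0,0],[0,0,-0.01,0,0,0],[0,0,-0.02,0,0,0],[0,0,-0.025,0,0,0],[0,0,-0.025,0,0,0],[0,0,-0.015,0,0,0],[0,0,-0.01,0,0,0],[0,0,-0.005,0,0,0],[0,0,0,0,0,0],[0,0,0,0,0,0],[0,0,0,0,0,0]]]'
python3 -m handwheel '[[[0,0,-0.002,0,0,0],[0,0,-0.002,0,0,0],[0,0,0,0,0,0],[0,0,0,0,0,0]]]'
```

```text
time: 48.78
tool_pos: [0.6452, 0.2639, 0.0156]
tool_rot: [-0.0, 0.963, 0.27, 0.002]
contact_force: [-0.1, 0.0, -2.9]
gripper_width: 0.668
grasp_force: 66.5
time: 49.12
tool_pos: [0.6436, 0.2636, 0.0096]
tool_rot: [-0.0, 0.963, 0.27, -0.0]
contact_force: [0.2, 0.1, -2.6]
gripper_width: 0.666
grasp_force: 66.5
```

```bash
python3 -m handwheel '[[[0,0,-0.001,0,0,0],[0,0,-0.001,0,0,0],[0,0,0,0,0,0],[0,0,0,0,0,0]]]'
python3 -m handwheel '[[[0,0,-0.001,0,0,0],[0,0,0,0,0,0],[0,0,0,0,0,0]]]'
```

```text
time: 49.45
tool_pos: [0.6439, 0.2637, 0.0078]
tool_rot: [-0.0, 0.963, 0.27, 0.0]
contact_force: [0.0, -0.2, -1.7]
gripper_width: 0.669
grasp_force: 66.6
time: 49.7
tool_pos: [0.6439, 0.2637, 0.0078]
tool_rot: [0.0, 0.963, 0.27, 0.0]
contact_force: [-4.3, -0.8, 5.8]
gripper_width: 0.667
grasp_force: 67.3
```

Contact with the mat; release, rise and check everything.

```bash
python3 -m handwheel '[[[0,0,0,0,0,0],[0,0,0,0,0,0],[0,0,0,0,0,0],[0,0,0,0,0,0],[0,0,0,0,0,0],[0,0,0.02,0,0,0],[0,0,0.03,0,0,0],[0,0,0.04,0,0,0],[0,0,0.04,0,0,0],[0,0,0.04,0,0,0],[0,0,0.04,0,0,0],[0,0,0.03,0,0,0],[0,0,0,0,0,0],[0,0,0,0,0,0],[0,0,0,0,0,0]]]' 1
python3 - <<'E'
from h import *
tin(.02,.045,.643,.263);rims(z1=.17)
E
python3 -m handwheel '[[[-0.02,-0.035,0.01,0,0,0],[-0.02,-0.035,0.01,0,0,0],[-0.02,-0.035,0.01,0,0,0],[-0.02,-0.035,0.01,0,0,0],[-0.02,-0.035,0,0,0,0],[-0.02,-0.035,0,0,0,0],[0,-0.04,0,0,0,0],[0,0,0,0,0,0],[0,0,0,0,0,0],[0,0,0,0,0,0]]]'
python3 - <<'E'
from h import *
im,_=grab_frame("scene");t,_=grab_frame("top")
cv2.imwrite("pics/f.png",np.vstack([cv2.resize(im[80:370,150:450],(600,580))[:300],cv2.resize(t[110:330,130:500],(600,300))]))
print(tool())
E
```

```text
time: 50.95
tool_pos: [0.6434, 0.2635, 0.2457]
tool_rot: [0.0, 0.963, 0.27, -0.0]
contact_force: [0.6, 0.5, -0.8]
gripper_width: 1.001
grasp_force: 0.0
(array([0.6434, 0.2635, 0.2457]), 'yaw_y', -58.6, 'tilt', array([-0.001, -0.   , -1.   ]), 'w', 1.001, 'j', array([ 0.28,  0.21,  1.42, -0.  ,  1.52,  1.3 ]), 't', 50.95)
tin ((641.4176635742188, 297.05560302734375), (58.13421630859375, 57.73306655883789), 31.270427703857422) [0.0286 0.0349]
(array([0.6429, 0.2633, 0.2443]), 'yaw_y', -58.6, 'tilt', array([-0.003, -0.001, -1.   ]), 'w', 1.003, 'j', array([0.28, 0.21, 1.42, 0.  , 1.52, 1.3 ]), 't', 51.0)
rim [0.4476 0.318 ] enc 462 338 16.5 arc 18 ztop 0.1207 n 402
time: 51.88
tool_pos: [0.5233, 0.0137, 0.285]
tool_rot: [-0.001, 0.963, 0.27, -0.001]
contact_force: [-0.1, 0.2, -0.4]
gripper_width: 0.997
grasp_force: 0.0
(array([0.5236, 0.0146, 0.2855]), 'yaw_y', -58.5, 'tilt', array([-0.002,  0.   , -1.   ]), 'w', 1.002, 'j', array([-0.11, -0.22,  1.78,  0.  ,  1.58,  0.91]), 't', 51.9833)
```

View pics/f.png

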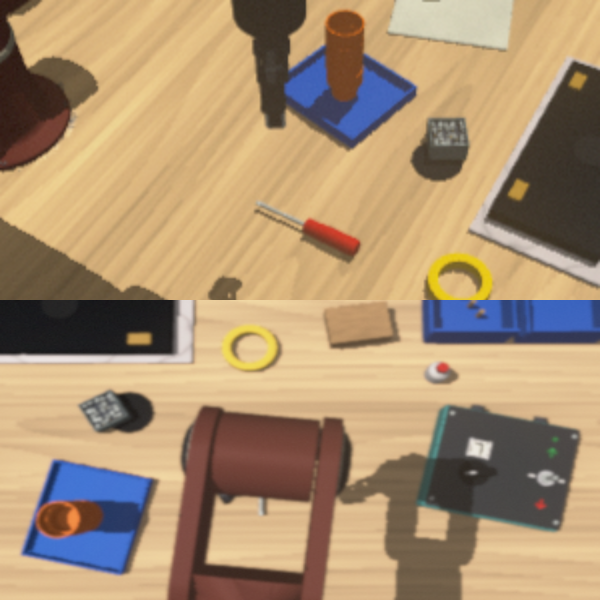

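The top view shows the tin knocked 34 mm to the left of the mat centre (at about (108,410)); the stack is upright in the tray, window shows 7 and the toggle is upright. Going back for the tin.

```bash
python3 -m handwheel '[[[0.0118,0.0283,0,0,0,0],[0.0118,0.0283,0,0,0,0],[0.0118,0.0283,0,0,0,0],[0.0118,0.0283,0,0,0,0],[0.0118,0.0283,0,0,0,0],[0.0118,0.0283,0,0,0,0],[0.0118,0.0283,0,0,0,0],[0.0118,0.0283,0,0,0,0],[0.0118,0.0283,-0.015,0,0,0],[0.0118,0.0283,-0.02,0,0,0],[0,0,0,0,0,0],[0,0,0,0,0,0],[0,0,0,0,0,0]]]'
python3 - <<'E'
from h import *
im=tin(.02,.045,.641,.297);P=cloud("wrist",grab_frame("wrist")[1])
m=(abs(P[...,2]-.035)<.01)&(np.hypot(P[...,0]-.641,P[...,1]-.297)<.035)&(P[...,2]>.026)
q=P[m];A=np.c_[q[:,:2]-[.641,.297],np.ones(len(q))];print("plane",np.linalg.lstsq(A,q[:,2],rcond=None)[0])
E
```

```text
time: 53.07
tool_pos: [0.6412, 0.2975, 0.251]
tool_rot: [0.0, 0.962, 0.271, -0.001]
contact_force: [0.0, -0.3, 1.0]
gripper_width: 0.998
grasp_force: 0.0
(array([0.6412, 0.2975, 0.251 ]), 'yaw_y', -58.5, 'tilt', array([-0.001, -0.001, -1.   ]), 'w', 0.998, 'j', array([ 0.33,  0.23,  1.38, -0.  ,  1.53,  1.35]), 't', 53.0667)
tin ((643.3960571289062, 296.4019775390625), (58.56986618041992, 57.99031066894531), 30.687969207763672) [0.0316 0.0378]
plane [-0.00433767 -0.00032179  0.0308957 ]
```

```bash
python3 -m handwheel '[[[0.001,-0.0005,-0.035,0,0,0],[0,0,-0.035,0,0,0],[0,0,-0.035,0,0,0],[0,0,-0.035,0,0,0],[0,0,-0.035,0,0,0],[0,0,-0.03,0,0,0],[0,0,-0.02,0,0,0],[0,0,-0.012,0,0,0],[0,0,-0.006,0,0,0],[0,0,0,0,0,0],[0,0,0,0,0,0],[0,0,0,0,0,0]]]'
python3 -m handwheel '[[[0,0,0,0,0,0],[0,0,0,0,0,0],[0,0,0,0,0,0],[0,0,0,0,0,0],[0,0,0,0,0,0],[0,0,0,0,0,0],[0,0,0,0,0,0],[0,0,0,0,0,0]]]' 0.5
python3 -m handwheel '[[[0,0,0.005,0,0,0],[0,0,0.01,0,0,0],[0,0,0.01,0,0,0],[0,-0.004,0.005,0,0,0],[0,-0.008,0,0,0,0],[0,-0.01,0,0,0,0],[0,-0.008,0,0,0,0],[0,-0.004,0,0,0,0],[0,0,0,0,0,0],[0,0,0,0,0,0],[0,0,0,0,0,0]]]'
python3 - <<'E'
from h import *
print(tool());tin(.05,.075,.642,.262)
E
```

```text
time: 54.17
tool_pos: [0.6445, 0.2965, 0.0113]
tool_rot: [-0.0, 0.963, 0.27, 0.002]
contact_force: [0.1, 0.0, 0.3]
gripper_width: 1.001
grasp_force: 0.0
time: 54.83
tool_pos: [0.6438, 0.2967, 0.0104]
tool_rot: [-0.0, 0.963, 0.271, 0.001]
contact_force: [-1.0, 1.2, 5.5]
gripper_width: 0.667
grasp_force: 67.0
time: 55.75
tool_pos: [0.6425, 0.2621, 0.0382]
tool_rot: [-0.0, 0.963, 0.27, -0.0]
contact_force: [-0.4, 0.7, -4.0]
gripper_width: 0.664
grasp_force: 66.1
(array([0.6425, 0.2621, 0.0382]), 'yaw_y', -58.6, 'tilt', array([-0.,  0., -1.]), 'w', 0.664, 'j', array([0.28, 0.38, 1.57, 0.  , 1.19, 1.3 ]), 't', 55.75)
(array([0.6425, 0.2621, 0.0382]), 'yaw_y', -58.6, 'tilt', array([-0.,  0., -1.]), 'w', 0.664, 'j', array([0.28, 0.38, 1.57, 0.  , 1.19, 1.3 ]), 't', 55.75)
tin ((643.134521484375, 261.2033386230469), (59.62886428833008, 84.41278076171875), 31.56905174255371) [0.059  0.0721]
```

```bash
python3 -m handwheel '[[[0,0.001,-0.01,0,0,0],[0,0,-0.01,0,0,0],[0,0,-0.005,0,0,0],[0,0,-0.002,0,0,0],[0,0,-0.001,0,0,0],[0,0,-0.001,0,0,0],[0,0,-0.001,0,0,0],[0,0,0,0,0,0],[0,0,0,0,0,0],[0,0,0,0,0,0]]]'
python3 -m handwheel '[[[0,0,-0.001,0,0,0],[0,0,0,0,0,0],[0,0,0,0,0,0]]]'
```

```text
time: 56.63
tool_pos: [0.6429, 0.2634, 0.0104]
tool_rot: [-0.0, 0.963, 0.271, -0.0]
contact_force: [-5.5, -2.1, 8.8]
gripper_width: 0.662
grasp_force: 67.5
time: 56.88
tool_pos: [0.6431, 0.2635, 0.0103]
tool_rot: [-0.0, 0.963, 0.271, -0.0]
contact_force: [-7.8, -2.2, 13.4]
gripper_width: 0.662
grasp_force: 67.9
```

```bash
python3 -m handwheel '[[[0,0,0,0,0,0],[0,0,0,0,0,0],[0,0,0,0,0,0],[0,0,0,0,0,0],[0,0,0,0,0,0],[0,0,0.02,0,0,0],[0,0,0.03,0,0,0],[0,0,0.04,0,0,0],[0,0,0.04,0,0,0],[0,0,0.04,0,0,0],[0,0,0.04,0,0,0],[0,0,0.03,0,0,0],[0,0,0,0,0,0],[0,0,0,0,0,0],[0,0,0,0,0,0]]]' 1
python3 - <<'E'
from h import *
tin(.02,.045,.643,.263)
E
python3 -m handwheel '[[[-0.02,0.005,0.01,0,0,0],[-0.03,0.008,0.01,0,0,0],[-0.03,0.008,0.01,0,0,0],[-0.03,0.008,0.01,0,0,0],[-0.03,0.008,0.01,0,0,0],[-0.03,0.008,0.01,0,0,0],[-0.025,0.008,0,0,0,0],[0,0,0,0,0,0],[0,0,0,0,0,0],[0,0,0,0,0,0]]]'
python3 - <<'E'
from h import *
im,d,P=rims(z1=.17)
tin(.02,.045,.643,.263)
print(cv2.imwrite("pics/g.png",im))
E
```

```text
time: 58.13
tool_pos: [0.6424, 0.263, 0.2466]
tool_rot: [-0.0, 0.963, 0.27, -0.001]
contact_force: [-1.0, 0.1, -1.0]
gripper_width: 1.005
grasp_force: 0.0
(array([0.6424, 0.263 , 0.2466]), 'yaw_y', -58.6, 'tilt', array([-0.001, -0.   , -1.   ]), 'w', 1.005, 'j', array([0.28, 0.21, 1.42, 0.  , 1.52, 1.3 ]), 't', 58.1333)
tin ((642.5195922851562, 261.8782958984375), (58.302467346191406, 58.000694274902344), 31.663991928100586) [0.0289 0.035 ]
time: 59.02
tool_pos: [0.4475, 0.3157, 0.3055]
tool_rot: [0.0, 0.963, 0.27, -0.001]
contact_force: [-0.1, 0.1, 0.9]
gripper_width: 1.002
grasp_force: 0.0
(array([0.4475, 0.3157, 0.3055]), 'yaw_y', -58.6, 'tilt', array([-0.002, -0.002, -1.   ]), 'w', 1.002, 'j', array([ 0.48, -0.16,  1.7 , -0.  ,  1.61,  1.5 ]), 't', 59.0167)
rim [0.4487 0.3189] enc 449 319 29.7 arc 36 ztop 0.1508 n 3075
(array([0.4479, 0.3156, 0.3057]), 'yaw_y', -58.6, 'tilt', array([-0.002, -0.002, -1.   ]), 'w', 1.002, 'j', array([ 0.48, -0.16,  1.7 , -0.  ,  1.61,  1.5 ]), 't', 59.0667)
tin ((643.57763671875, 262.30059814453125), (58.408382415771484, 59.038238525390625), 31.49887466430664) [0.0307 0.0367]
True
```

View pics/g.png

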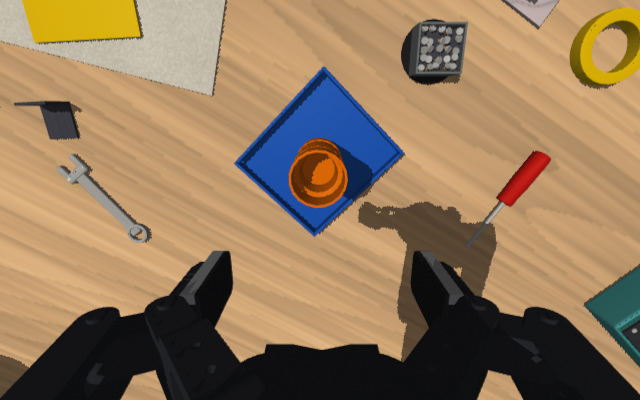

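The stack stands straight in the tray at (320,175) and the tin is centred on the mat at (437,50). The robot touches nothing, so I'm handing in.

```bash
python3 -c "
from plant import *
print(job_done())"
```

```text
the job is handed in; nothing more can be done
None
```

The bench is ready and the job is handed in: toggle at centre off, dial at 7, all four cups nested in the tray, and the tin centred on the mat after I re-placed it once when it was knocked aside; the hand-in gave no verdict.

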